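Reset the tripped breaker under the sprung lid of the bench power console

ROBOT

A 7-joint arm with a two-finger parallel gripper is mounted at the origin on the work surface. World frame = base frame: x ahead of the robot, y to its left, z up, the work surface at z = 0. Lengths are in m, angles in rad, forces in N, time in s.
With the tool pointing down it reaches from about 0.425 to 0.925 m from the base axis. Payload 6.8 kg.
Tool frame: the origin (TCP) lies on the mounting face of the last link; the fingertips stand 182 mm ahead of it and the grasp point (between the pads) lies 163 mm ahead of it (robot.tips_ahead is the z of the fingertips in the tool frame, in m); z points along the fingers, y is the line along which they close (so a half turn about z gives the same grasp; the last joint's range is limited). The gripper opens to 88 mm and grips with 3 to 60 N. Pads are 20 mm wide; open, the fingers measure 115 mm over their backs; the gripper's body (75 mm by 178 mm) begins 61 mm behind the grasp point.
Start: joints at [-1.275, 0.477, 0.022, 1.555, -0.011, 1.109, -0.083], TCP at [0.265, 0.621, 0.405] pointing down, gripper open.
Joint ranges: [-2.96, 2.96], [-0.34, 2.1], [-1.41, 1.46], [0.24, 2.44], [-1.37, 4.51], [0.17, 1.92], [-2.96, 2.96]. Speed limits (rad/s): [2.39, 2.39, 3.14, 3.14, 3.14, 3.14, 3.14].

INTERFACE

Orientations are given as a rotation vector (axis times angle).
In Python, from plant import monitor, imaging, hand_in, robot gives the robot as it stands. The module is installed in compiled form; this text tells all that it offers.
- The arm moves only by the tool play_rows, never from a script. Its argument "plan" is a list of rows, each an object of numbers: "claw": the closure, from -1 (fully open) to 1 (shut), so that 0 is half open; "tx", "ty", "tz": the shift along the tool's x, y, z in mm; "ax", "ay", "az": the turn, a rotation vector about the tool's x, y, z in rad. In form: [{"claw": .., "tx": .., "ty": .., "tz": .., "ax": .., "ay": .., "az": ..}, ...]. A call has exactly 5 rows; each row shifts and turns the commanded pose from where the row before left it, along the tool's axes as they then stand; what a row does not reach is not made up. A row lasts 1/12 s, in which the tool goes at most 41.7 mm and 7.16 degrees, less where a joint would pass 70% of its speed; a pose out of reach is approached as far as the arm can. A call is refused whole if a number of a shift passes 41.7 or a number of a turn 0.125, either way. A call with a gripper value outside its range is refused whole. The fingers move at their own pace and stop on an object; "grip_force" is the grip in N (left out, the last holds). Time passes only in rows, so rows that do not move let the fingers close, or fill a call up. It gives the time, the measured TCP pose, the force, the opening and the grip force at its end, in the units of the state.
- monitor.state(): the state, without advancing time (a new reading comes with each control period).
- imaging.read_camera(name): name is "scene" or "top" or "wrist"; returns the picture (420x560x3 uint8, red, green, blue); there is no depth.
- imaging.camera_params(name): a dict with "mtx" (3x3 intrinsics, pixels), "R" (3x3) and "t" (3): a world point X has camera coordinates R X + t; the wrist camera has in their place "hand_eye" (4x4, takes a point from camera to tool coordinates, whose origin is the TCP and whose axes are the flange's). Camera axes: x right, y down, z forward; pixel columns grow to the right and rows downward; lengths in m; the calibration is good to about 2 mm. A picture is of the moment at which its call begins: read the wrist's pose just before it. camera_params takes no time and is no camera call.
- hand_in(): hands the job in; it is judged then, once.
Trained networks look in the newest picture that a camera, given by its name, has taken for a name from the list of things; names that differ only in an ending like _2 or _b are one class to them, and where a whole thing is asked for, a point or a joint stands for the part that bears it (a point fixed in the world has none). Each returns a list of dicts, best first, with "confidence" (0 to 1); they miss things now and then, are a little off and sometimes report something else, mostly with a low value. They report only what shows in the picture. A call takes as long as a camera call.
- imaging.cut_out(camera, thing): "pixels" (420x560 bool, what is visible of it) and "rect" ([left, top, width, height] in pixels, round what is visible of it).
The state is a dict: "t": time; "qpos": joint angles; "dq": joint speeds; "joint_torque": joint torques, N m; "position": TCP position; "tool_rot": TCP orientation; "ft_force": force on the tool from outside, world axes, zero at the start; "wrist_torque": the same for the moment, N m; "finger_gap": finger opening in m; "grasp_force": force on a finger pad.
Only numpy, scipy, OpenCV 4.12 (cv2) and the standard library are available. Lean on these libraries where they do the work, as an engineer would, in place of code of your own. Each camera call takes 0.05 s, during which the arm holds its last target. There are 200 camera calls.

TASK

Half the bench has lost power: press down the front edge of the power console's clear lid until you feel it bottom on its buffer, then let go and let the lid spring up on its own without touching it. Switch the tripped breaker back on, leaving its two neighbours on, then swing the lid down again and press its front edge until the catch holds it shut. Feel your way and press gently throughout (the plastic stands about 12 N), and leave the things on the bench around it where they are.

Things in the scene. Friction and masses are not known exactly. Their poses are not given: they have to be found in the camera images.
- console: Grey power console fixed to the bench, 180 (x) x 220 (y) x 100 mm. Origin on the bench, 85 mm behind its front face; x to its back, y left, z up. A recess 134 x 176 mm centred on the origin, floor at z = 72, holds three breakers in a row along y, 37 mm apart, middles at x = 0. Rim 100 mm high; front ledge 84; catch block at the recess's front 80 (to x = -49, y within 20).
- lid (a joint): Lid angle, rad: 0 shut on its catch (under 0.01), 1.75 open (just past upright), to -0.12 pressed in. Clear panel, pale frame, 168 mm wide, 4 thick, 131 from hinge line to front edge, top 100 mm up when shut; 28 x 48 mm striker below. A spring always drives it open (3 N at the front edge), a damper adds 3 N per rad/s: freed, it rises in 2 to 4 s. The last 0.2 rad of closing take 6 to 9 N.
- lid_press (a point): Blue press mark, 14 mm, mid-width on top of the lid's 26 mm pale front strip, 115 mm from the hinge line; moves with the lid. Push-push catch: press with 3 to 5 N down to a rubber buffer (4 to 13 mm below shut level, hidden, never the same; then 10 to 20 N per mm), let go: a shut lid rises, a lid swung down stays shut. The catch trips 1.5 to 2 mm before the buffer; a shorter press leaves it shut.
- lid_hinge (a point): Middle of the lid's hinge line, which runs along the console's y, 66 mm behind the console's origin and 98 mm up (mid thickness of the lid). The frame turns with the lid.
- toggle_tripped (a joint): Angle of the tripped breaker's black toggle, rad: 0 off (tripped, leaning to the console's front, -x), 0.9 on (leaning to its back, as its neighbours). Over-centre spring: 4 to 8 N at the tip pushes it from off; past 0.45 it snaps on by itself. It may be the left, middle or right one of the three.
- tripped_tip (a point): Middle of the top edge of the tripped breaker's toggle, about 86 mm above the bench. The toggle is 24 mm wide (y), 7 thick, pivoted 18 mm below this point, 70 mm above the bench; the breaker's pale face is 76 mm above the bench, so 10 mm of toggle stands out. The tip is 8 mm in front of the breaker's middle when off, 8 mm behind it when on.
- toggle_second (a joint): Toggle angle of a neighbouring breaker (same make), on = 0.9; must stay on.
- second_tip (a point): Middle of the top edge of that neighbour's toggle.
- toggle_third (a joint): Toggle angle of the other neighbouring breaker, on = 0.9; must stay on.
- third_tip (a point): Middle of the top edge of that neighbour's toggle.
- hammer: Hammer lying on the bench to the right (-y) of the console; bystander. Origin at its underside.
- glue_jar: Jar with white cap, 60 mm across, 75 mm high, standing to the left (+y) of the console; bystander. Origin at the middle of its underside.
- wood_clamp: Wooden screw clamp, two pale jaws 150 mm long, 28 mm high, lying to the left and to the front of the console; bystander. Origin at its underside.

How it is judged:
On the way, in this order (a step that is already met when the one before it is completed fails the run):
1. the lid has sprung fully open with nothing touching it (value of joint lid above 1.6 rad and contact force between lid and the fingers below 0.1 N and contact force between lid and the arm below 0.1 N), for 0.2 s.
2. the tripped breaker is switched on under the open lid (value of joint toggle_tripped above 0.8 rad and value of joint lid above 1 rad), for 0.2 s.
3. the lid is shut and its catch holds it with nothing touching it (value of joint lid below 0.03 rad and contact force between lid and the fingers below 0.1 N and contact force between lid and the arm below 0.1 N), for 0.3 s.
At the end, for the whole second after the job is handed in: All three toggles are on (over 0.8 rad) and the lid is shut, held by its catch (within 0.03 rad of 0) with nothing touching it (value of joint lid between -0.03 and 0.03 rad and value of joint each of toggle_tripped, toggle_second, toggle_third above 0.8 rad).
It fails at once if the robot pushes on the console or its lid with more than 12 N (contact force between console and the fingers above 12 N or contact force between console and the arm above 12 N).
It fails at once if the robot pushes on a breaker's toggle with more than 12 N (contact force between any of toggle_tripped, toggle_second, toggle_third and the fingers above 12 N).
It fails at once if the robot touches the lid while it is springing up (beyond the first 0.2 rad) (value of joint lid above 0.2 rad and velocity of joint lid above 0.3 rad/s and (contact force between lid and the fingers above 0.5 N or contact force between lid and the arm above 0.5 N)).
It fails at once if a neighbouring breaker is switched off (value of joint any of toggle_second, toggle_third below 0.5 rad).
It fails at once if the hammer, jar or clamp is shifted by more than 15 mm (distance of any of hammer, glue_jar, wood_clamp from where it was at the start of the episode above 0.015 m).
It also fails if it takes over 72 s, if anything falls off the work surface, if the arm or the gripper's body presses on something with over 40 N, if the wrist force passes 120 N, or if a joint passes its speed limit or range.

## Working session

There is one attempt and no reset: what is moved stays moved. The work goes in short steps, Python scripts to look and compute and a tool call to move; the robot and the scene stay as the last step left them, time stands still between calls to the robot, and variables do not carry over. Pictures are saved under pics/ and viewed, at most 10 in all, crops included, and the job is handed in when it is done.

Besides the shell and the picture viewer there is one more tool, called after "Call:" by a JSON object that holds its "method" and its "body". play_rows: Moves the arm, as the interface text tells. Its arguments: {"type":"object","properties":{"plan":{"type":"array","items":{"type":"object","properties":{"claw":{"type":"number"},"tx":{"type":"number"},"ty":{"type":"number"},"tz":{"type":"number"},"ax":{"type":"number"},"ay":{"type":"number"},"az":{"type":"number"}}}},"grip_force":{"type":"number"}},"required":["plan"]}

```bash
mkdir -p pics
cat > h.py <<'E'
from plant import monitor, imaging, hand_in, robot
import numpy as np, cv2
from scipy.spatial.transform import Rotation as Rn
def save(cam,name):
    im=imaging.read_camera(cam); cv2.imwrite('pics/'+name+'.png',im[:,:,::-1]); return im
def cam(name):
    p=imaging.camera_params(name); K=np.array(p['mtx'])
    if 'R' in p: return K,np.array(p['R']),np.array(p['t'])
    s=monitor.state(); T=np.eye(4);T[:3,:3]=Rn.from_rotvec(s['tool_rot']).as_matrix();T[:3,3]=s['position']
    M=np.linalg.inv(T@np.array(p['hand_eye'])); return K,M[:3,:3],M[:3,3]
def proj(c,X):
    K,R,t=c; q=(np.atleast_2d(X)@R.T+t)@K.T; return q[:,:2]/q[:,2:]
def onz(c,uv,z):
    K,R,t=c; d=R.T@np.linalg.solve(K,[uv[0],uv[1],1]); o=-R.T@t; return o+d*(z-o[2])/d[2]
E
python3 - <<'E'
from h import *
s=monitor.state(); print({k:np.round(v,3) for k,v in s.items()}); print(robot.tips_ahead)
a=save('scene','s0'); b=save('top','t0')
cv2.imwrite('pics/st0.png',np.vstack([a,b])[:,:,::-1][:, :])
for cn in ('top','scene'):
  for n in ['console','lid','lid_press','lid_hinge','toggle_tripped','tripped_tip','second_tip','hammer','glue_jar','wood_clamp']:
    try:
      r=imaging.cut_out(cn,n)
      for q in r[:3]:
        ys,xs=np.nonzero(q['pixels']); print(cn,n,round(q['confidence'],2),q['rect'],round(xs.mean(),1),round(ys.mean(),1))
    except Exception as e: print(n,e)
E
```

```text
{'t': np.float64(0.0), 'qpos': array([-1.275,  0.478,  0.022,  1.556, -0.011,  1.109, -0.083]), 'dq': array([-0.001,  0.001, -0.001, -0.   , -0.   , -0.001,  0.001]), 'joint_torque': array([ 0.0000e+00, -5.8287e+01,  1.5350e+00, -2.7260e+01, -5.4000e-02,
        1.7000e-02,  0.0000e+00]), 'position': array([0.265, 0.62 , 0.404]), 'tool_rot': array([-6.300e-01, -3.078e+00,  3.000e-03]), 'ft_force': array([-0.547, -1.184, -0.236]), 'wrist_torque': array([ 0.001, -0.074, -0.008]), 'grasp_force': np.float64(0.0), 'finger_gap': np.float64(0.088)}
0.182
top console 0.97 [298.6, 174.1, 101.3, 94.4] 348.8 220.4
top console 0.55 [313.9, 188.5, 75.1, 67.6] 351.5 221.2
top lid 0.77 [312.7, 187.7, 78.4, 68.6] 351.4 221.2
top lid 0.48 [183.6, 213.6, 73.1, 63.5] 219.6 246.6
top lid_press 0.61 [311.6, 185.6, 79.3, 69.8] 351.5 221.1
top lid_hinge 0.87 [313.7, 188.0, 75.0, 69.4] 351.4 221.3
top hammer 0.57 [400.6, 163.2, 40.8, 98.3] 423.4 219.1
top glue_jar 0.63 [253.7, 222.0, 29.2, 24.7] 268.0 237.0
top wood_clamp 0.59 [183.6, 214.3, 72.3, 65.3] 219.0 246.3
scene console 0.58 [154.2, 150.7, 118.5, 95.4] 213.0 195.9
scene console 0.26 [168.3, 153.2, 84.6, 55.0] 212.9 179.6
scene lid 0.88 [168.5, 153.2, 86.5, 56.6] 213.1 179.7
scene lid_press 0.96 [170.6, 154.2, 84.9, 54.5] 213.3 179.4
scene lid_hinge 0.8 [172.7, 153.9, 81.6, 51.7] 212.8 179.6
scene hammer 0.52 [284.1, 196.7, 26.5, 34.9] 295.3 213.3
scene glue_jar 0.93 [283.2, 193.4, 26.7, 37.1] 295.5 213.6
scene wood_clamp 0.68 [315.7, 198.9, 63.1, 73.1] 346.5 230.4
```

```bash
python3 - <<'E'
import cv2,numpy as np
a=cv2.imread('pics/s0.png');b=cv2.imread('pics/t0.png')
A=cv2.resize(a[130:270,140:400],None,fx=3,fy=3,interpolation=2)[:, :780]; B=cv2.resize(b[160:280,240:450],None,fx=3.7,fy=3.7,interpolation=2)
cv2.imwrite('pics/A.png',A);cv2.imwrite('pics/B.png',B)
E
python3 -c "
from h import *
for n in('top','scene'):
  K,R,t=cam(n);print(n,(-R.T@t).round(3),K[0,0],R.round(2).tolist())"
```

```text
top [0.359 0.112 1.373] 537.6376413062908 [[-0.01, -1.0, 0.02], [-0.99, 0.01, -0.12], [0.12, -0.02, -0.99]]
scene [1.097 0.405 0.96 ] 484.94038970920184 [[-0.43, 0.91, -0.01], [0.72, 0.33, -0.61], [-0.55, -0.27, -0.79]]
```

View pics/A.png

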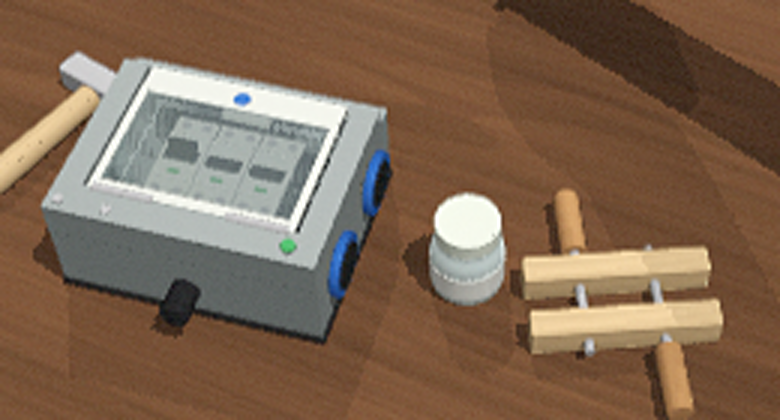

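View pics/B.png

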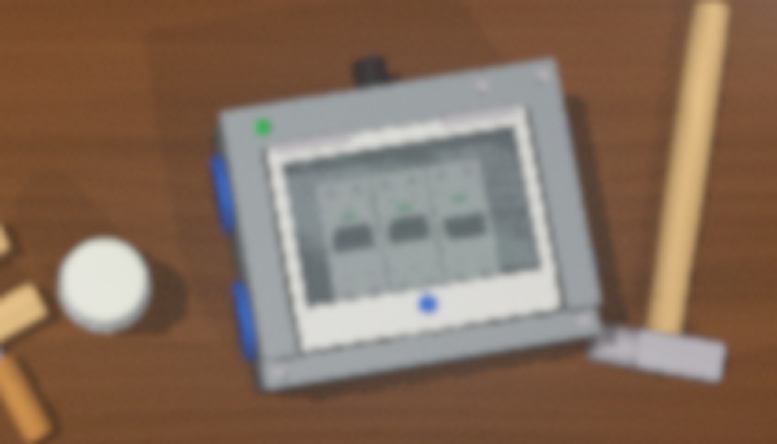

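```bash
cat > fit.py <<'E'
from h import *
from scipy.optimize import least_squares
L=.1
P=np.array([[66,84,100],[66,-84,100],[-65,-84,100],[-65,84,100],[-49,0,100],[95,110,100],[95,-110,100]])/1e3
T=np.array([[265,150],[528,107],[562,308],[300,352],[428,304],[220,113],[553,60]])
S=np.array([[298,230],[92,185],[147,68],[345,105],[242,100]])
T=(T+.5)/3.7-.5+[240,160]; S=(S+.5)/3-.5+[140,130]
ct,cs=cam('top'),cam('scene')
W=lambda p,X:np.c_[X[:,:2]@np.array([[np.cos(p[2]),np.sin(p[2])],[-np.sin(p[2]),np.cos(p[2])]])+p[:2],X[:,2]]
f=lambda p:np.r_[(proj(ct,W(p,P))-T).ravel(),(proj(cs,W(p,P[:5]))-S).ravel()]
r=least_squares(f,[.35,0,0],loss='soft_l1')
print(r.x,r.fun.reshape(-1,2).round(1).tolist())
p=r.x
for n,X in dict(press=[-49,0,100],front=[-60,0,100],tr=[-8,-37,86],m=[8,0,86],l=[8,37,86]).items():
    X=np.array([X])/1e3;w=W(p,X);print(n,w.round(4),proj(ct,w),((proj(ct,w)-[240,160]+.5)*3.7).round(),((proj(cs,w)-[140,130]+.5)*3).round())
E
python3 fit.py
```

```text
[ 0.48771732 -0.07323725  0.16262901] [[0.3, 0.4], [-2.0, 0.4], [-0.7, -0.2], [0.6, -0.1], [-0.4, 0.2], [-0.3, 0.4], [-0.5, -0.4], [-2.2, 0.1], [-2.4, -0.2], [1.1, -0.7], [-0.0, 0.3], [-0.8, -0.1]]
press [[ 0.4394 -0.0812  0.1   ]] [[354.89818522 242.00439682]] [[427. 305.]] [[240. 100.]]
front [[ 0.4285 -0.083   0.1   ]] [[355.75472999 246.57258903]] [[430. 322.]] [[245.  91.]]
tr [[ 0.4858 -0.111   0.086 ]] [[365.93871872 223.0377473 ]] [[468. 235.]] [[181. 139.]]
m [[ 0.4956 -0.0719  0.086 ]] [[349.66372597 219.09658499]] [[408. 221.]] [[217. 163.]]
l [[ 0.4896 -0.0354  0.086 ]] [[334.59799902 221.66268678]] [[352. 230.]] [[261. 173.]]
```

Call:
{"method": "play_rows", "body": {"plan": [{"claw": 1,"az": -0.114},{"claw": 1,"az": -0.114},{"claw": 1,"az": -0.114},{"claw": 1,"az": -0.114},{"claw": 1,"az": -0.114}], "grip_force": 20}}

```text
schema error: expected keys claw, tx, ty, tz, ax, ay, az
```

```bash
cat > go.py <<'E'
import sys
from h import *
# go.py cx cy ztip (console mm) -> tool shift
C=np.array([.48772,-.07324]);a=.16263
s=monitor.state();R=Rn.from_rotvec(s['tool_rot']).as_matrix()
x,y,z=map(float,sys.argv[1:4])
w=np.r_[C+np.array([[np.cos(a),-np.sin(a)],[np.sin(a),np.cos(a)]])@[x/1e3,y/1e3],z/1e3+.182]
yd=np.array([-np.sin(a),np.cos(a),0]);Rd=np.c_[np.cross(yd,[0,0,-1]),yd,[0,0,-1]]
d=np.array(s['position'])-[0,0,.182]-np.r_[C,0]
print('t',s['t'],'tip now console',1e3*(d[0]*np.cos(a)+d[1]*np.sin(a)),1e3*(-d[0]*np.sin(a)+d[1]*np.cos(a)),1e3*d[2],'f',np.round(s['ft_force'],2),'gap',s['finger_gap'])
print('shift tool mm',(R.T@(w-s['position'])*1e3).round(2),'turn',Rn.from_matrix(R.T@Rd).as_rotvec().round(4))
E
python3 go.py -20 0 150
```

```text
t 1.1 tip now console -107.20655199502453 720.8337646684801 222.65783079320872 f [-0.02 -0.35 -0.35] gap 0.08755867301657849
shift tool mm [-460.4  -561.46   72.65] turn [ 0.     -0.     -0.5664]
```

Call:
{"method": "play_rows", "body": {"plan": [{"claw": 1,"tx": 0,"ty": 0,"tz": 0,"ax": 0,"ay": 0,"az": -0.1133},{"claw": 1,"tx": 0,"ty": 0,"tz": 0,"ax": 0,"ay": 0,"az": -0.1133},{"claw": 1,"tx": 0,"ty": 0,"tz": 0,"ax": 0,"ay": 0,"az": -0.1133},{"claw": 1,"tx": 0,"ty": 0,"tz": 0,"ax": 0,"ay": 0,"az": -0.1133},{"claw": 1,"tx": 0,"ty": 0,"tz": 0,"ax": 0,"ay": 0,"az": -0.1133}], "grip_force": 20}}

```text
t: 1.52
position: [0.2652, 0.6207, 0.4047]
tool_rot: [-0.264, 3.13, 0.0]
ft_force: [-0.4, -0.7, -0.0]
finger_gap: 0.0579
grasp_force: 0.0
```

```bash
python3 go.py -20 0 150
```

```text
t 1.5167 tip now console -107.20826791734532 720.8405428270719 222.68633608921107 f [-0.44 -0.68 -0.01] gap 0.057930864418588954
shift tool mm [ -83.12 -721.33   72.65] turn [0.0001 0.0001 0.0057]
```

Call:
{"method": "play_rows", "body": {"plan": [{"claw": 1,"tx": -12,"ty": -36,"tz": 0,"ax": 0,"ay": 0,"az": 0.0057},{"claw": 1,"tx": -12,"ty": -36,"tz": 0,"ax": 0,"ay": 0,"az": 0},{"claw": 1,"tx": -12,"ty": -36,"tz": 0,"ax": 0,"ay": 0,"az": 0},{"claw": 1,"tx": -12,"ty": -36,"tz": 0,"ax": 0,"ay": 0,"az": 0},{"claw": 1,"tx": -12,"ty": -36,"tz": 0,"ax": 0,"ay": 0,"az": 0}]}}

```text
t: 1.93
position: [0.3534, 0.4507, 0.4048]
tool_rot: [-0.246, 3.132, 0.0]
ft_force: [0.8, 0.6, -0.6]
finger_gap: 0.0246
grasp_force: 0.0
```

Call:
{"method": "play_rows", "body": {"plan": [{"claw": 1,"tx": -8,"ty": -36,"tz": 0,"ax": 0,"ay": 0,"az": 0},{"claw": 1,"tx": -8,"ty": -36,"tz": 0,"ax": 0,"ay": 0,"az": 0},{"claw": 1,"tx": -7,"ty": -36,"tz": 0,"ax": 0,"ay": 0,"az": 0},{"claw": 1,"tx": 0,"ty": -36,"tz": 0,"ax": 0,"ay": 0,"az": 0},{"claw": 1,"tx": 0,"ty": -36,"tz": 0,"ax": 0,"ay": 0,"az": 0}]}}

```text
t: 2.35
position: [0.4041, 0.2763, 0.4048]
tool_rot: [-0.245, 3.132, 0.001]
ft_force: [0.0, -0.3, 0.7]
finger_gap: 0.0002
grasp_force: 0.0
```

Call:
{"method": "play_rows", "body": {"plan": [{"claw": 1,"tx": 0,"ty": -36,"tz": 0,"ax": 0,"ay": 0,"az": 0},{"claw": 1,"tx": 0,"ty": -36,"tz": 0,"ax": 0,"ay": 0,"az": 0},{"claw": 1,"tx": 0,"ty": -36,"tz": 0,"ax": 0,"ay": 0,"az": 0},{"claw": 1,"tx": 0,"ty": -36,"tz": 0,"ax": 0,"ay": 0,"az": 0},{"claw": 1,"tx": 0,"ty": -36,"tz": 0,"ax": 0,"ay": 0,"az": 0}]}}

```text
t: 2.77
position: [0.4317, 0.0987, 0.405]
tool_rot: [-0.246, 3.131, 0.001]
ft_force: [-0.1, 1.0, 0.4]
finger_gap: 0.0003
grasp_force: 0.0
```

Call:
{"method": "play_rows", "body": {"plan": [{"claw": 1,"tx": 0,"ty": -36,"tz": 14,"ax": 0,"ay": 0,"az": 0},{"claw": 1,"tx": 0,"ty": -36,"tz": 14,"ax": 0,"ay": 0,"az": 0},{"claw": 1,"tx": 0,"ty": -36,"tz": 14,"ax": 0,"ay": 0,"az": 0},{"claw": 1,"tx": 0,"ty": -36,"tz": 14,"ax": 0,"ay": 0,"az": 0},{"claw": 1,"tx": 0,"ty": -36,"tz": 14,"ax": 0,"ay": 0,"az": 0}]}}

```text
t: 3.18
position: [0.46, -0.079, 0.3345]
tool_rot: [-0.247, 3.131, -0.0]
ft_force: [1.0, 0.2, -0.1]
finger_gap: 0.0005
grasp_force: 0.0
```

```bash
python3 go.py -55 0 106; python3 -c "
from h import *
im=save('wrist','w0');c=cam('wrist')
exec(open('fit.py').read().split('f=lambda')[0].split('P=')[0].replace('from h import *',''))
p=(.48772,-.07324,.16263)
X=np.array([[-49,0,100],[-65,84,100],[-65,-84,100],[66,84,100],[66,-84,100]])/1e3
W=lambda p,X:np.c_[X[:,:2]@np.array([[np.cos(p[2]),np.sin(p[2])],[-np.sin(p[2]),np.cos(p[2])]])+p[:2],X[:,2]]
q=proj(c,W(p,X));print(q.round(1))
im=im[:,:,::-1].copy()
for u in q: cv2.circle(im,tuple(int(v) for v in u.round()),3,(0,0,255),1)
cv2.imwrite('pics/w0b.png',im)
"
```

```text
t 3.1833 tip now console -28.326213831255494 -1.2344870633070673 152.4752086385564 f [ 1.04  0.21 -0.06] gap 0.0005109751887749866
shift tool mm [26.74  1.1  46.44] turn [-0.0002  0.0013 -0.0053]
[[294.5 202.1]
 [412.3 178.8]
 [177.1 181.7]
 [397.2 337.2]
 [193.1 338.9]]
```

View pics/w0b.png

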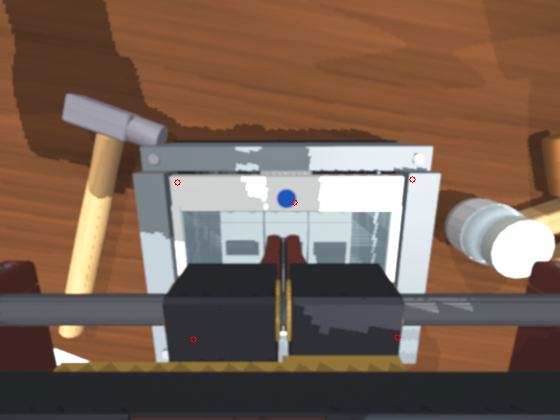

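```bash
cat > wf.py <<'E'
from h import *
from scipy.optimize import least_squares
import sys
s=monitor.state();c=cam('wrist');im=save('wrist',sys.argv[1])
hsv=cv2.cvtColor(im,cv2.COLOR_RGB2HSV);m=cv2.inRange(hsv,(105,150,80),(125,255,255))
n,l,st,ce=cv2.connectedComponentsWithStats(m)
C=np.array([.48772,-.07324]);a=.16263
print(s['position'])
for i in range(1,n):
  if st[i,4]>30:
    w=onz(c,ce[i],.1);d=w[:2]-C;print(ce[i].round(1),st[i,4],w.round(4),'console',1e3*(d[0]*np.cos(a)+d[1]*np.sin(a)),1e3*(-d[0]*np.sin(a)+d[1]*np.cos(a)))
E
python3 wf.py w1; python3 go.py -55 0 106
python3 - <<'E'
from h import *
for n in('top','scene'):
  im=imaging.read_camera(n);m=cv2.inRange(cv2.cvtColor(im,cv2.COLOR_RGB2HSV),(105,150,80),(125,255,255));k,l,st,ce=cv2.connectedComponentsWithStats(m)
  for i in range(1,k):
    if 5<st[i,4]<80: print(n,ce[i],st[i,4],onz(cam(n),ce[i],.1))
E
```

```text
[ 0.45944158 -0.08559724  0.33254271]
[296.  201.6] 226 [ 0.4388 -0.0802  0.1   ] console -49.356701122483116 1.0924951633293698
t 3.2833 tip now console -29.55880501396706 -4.65384619044225 151.30983983705153 f [ 0.28 -0.7   0.46] gap 0.0004547383421558488
shift tool mm [25.39  4.39 45.36] turn [-0.002  -0.0025 -0.0141]
top [75.9 81.8] 10 [0.83492384 0.59145131 0.1       ]
top [299.81481481 210.7037037 ] 27 [0.51500581 0.04880669 0.1       ]
top [305.8        245.93333333] 30 [0.43085399 0.03560079 0.1       ]
scene [220.22222222 162.55555556] 9 [ 0.43770537 -0.08020148  0.1       ]
scene [477.8  418.25] 20 [0.76576186 0.6013172  0.1       ]
```

Call:
{"method": "play_rows", "body": {"plan": [{"claw": 1,"tx": 8,"ty": 0,"tz": 12,"ax": 0,"ay": 0,"az": 0},{"claw": 1,"tx": 9,"ty": 0,"tz": 12,"ax": 0,"ay": 0,"az": 0},{"claw": 1,"tx": 8,"ty": 0,"tz": 12,"ax": 0,"ay": 0,"az": 0},{"claw": 1,"tx": 0,"ty": 0,"tz": 6,"ax": 0,"ay": 0,"az": 0},{"claw": 1,"tx": 0,"ty": 0,"tz": 0,"ax": 0,"ay": 0,"az": 0}]}}

```text
t: 3.8
position: [0.4351, -0.0799, 0.2922]
tool_rot: [0.25, -3.131, -0.001]
ft_force: [0.5, 0.7, 0.0]
finger_gap: 0.0005
grasp_force: 0.0
```

Call:
{"method": "play_rows", "body": {"plan": [{"claw": 1,"tx": 0,"ty": 0,"tz": 0,"ax": 0,"ay": 0,"az": 0},{"claw": 1,"tx": 0,"ty": 0,"tz": 0,"ax": 0,"ay": 0,"az": 0},{"claw": 1,"tx": 0,"ty": 0,"tz": 0,"ax": 0,"ay": 0,"az": 0},{"claw": 1,"tx": 0,"ty": 0,"tz": 0,"ax": 0,"ay": 0,"az": 0},{"claw": 1,"tx": 0,"ty": 0,"tz": 0,"ax": 0,"ay": 0,"az": 0}]}}

```text
t: 4.22
position: [0.4356, -0.0812, 0.293]
tool_rot: [-0.246, 3.131, -0.0]
ft_force: [0.5, -0.5, -0.3]
finger_gap: 0.0004
grasp_force: 0.0
```

```bash
python3 go.py -55 0.5 100
```

```text
t 4.2167 tip now console -52.73653372435145 0.5887489631511145 111.00938177115277 f [ 0.5  -0.53 -0.34] gap 0.000435810953425851
shift tool mm [ 2.27 -0.1  11.01] turn [-0.0001  0.0008 -0.0055]
```

Call:
{"method": "play_rows", "body": {"plan": [{"claw": 1,"tx": 2,"ty": 0,"tz": 2,"ax": 0,"ay": 0,"az": -0.005},{"claw": 1,"tx": 0,"ty": 0,"tz": 2,"ax": 0,"ay": 0,"az": 0},{"claw": 1,"tx": 0,"ty": 0,"tz": 2,"ax": 0,"ay": 0,"az": 0},{"claw": 1,"tx": 0,"ty": 0,"tz": 2,"ax": 0,"ay": 0,"az": 0},{"claw": 1,"tx": 0,"ty": 0,"tz": 0,"ax": 0,"ay": 0,"az": 0}]}}

```text
t: 4.63
position: [0.4331, -0.0816, 0.2842]
tool_rot: [0.254, -3.131, -0.0]
ft_force: [0.5, 0.2, -0.7]
finger_gap: 0.0002
grasp_force: 0.0
```

Call:
{"method": "play_rows", "body": {"plan": [{"claw": 1,"tx": 0,"ty": 0,"tz": 0.5,"ax": 0,"ay": 0,"az": 0},{"claw": 1,"tx": 0,"ty": 0,"tz": 0.5,"ax": 0,"ay": 0,"az": 0},{"claw": 1,"tx": 0,"ty": 0,"tz": 0.5,"ax": 0,"ay": 0,"az": 0},{"claw": 1,"tx": 0,"ty": 0,"tz": 0.5,"ax": 0,"ay": 0,"az": 0},{"claw": 1,"tx": 0,"ty": 0,"tz": 0,"ax": 0,"ay": 0,"az": 0}]}}

```text
t: 5.05
position: [0.4333, -0.0816, 0.2827]
tool_rot: [-0.254, 3.131, 0.0]
ft_force: [-0.7, 0.7, 2.0]
finger_gap: 0.0002
grasp_force: 1.1
```

Call:
{"method": "play_rows", "body": {"plan": [{"claw": 1,"tx": 0,"ty": 0,"tz": 0.5,"ax": 0,"ay": 0,"az": 0},{"claw": 1,"tx": 0,"ty": 0,"tz": 0.5,"ax": 0,"ay": 0,"az": 0},{"claw": 1,"tx": 0,"ty": 0,"tz": 0.5,"ax": 0,"ay": 0,"az": 0},{"claw": 1,"tx": 0,"ty": 0,"tz": 0.5,"ax": 0,"ay": 0,"az": 0},{"claw": 1,"tx": 0,"ty": 0,"tz": 0,"ax": 0,"ay": 0,"az": 0}]}}

```text
t: 5.47
position: [0.4333, -0.0816, 0.2806]
tool_rot: [-0.254, 3.131, -0.0]
ft_force: [0.4, 0.4, 3.0]
finger_gap: 0.0002
grasp_force: 1.3
```

```bash
python3 go.py -55 0.5 100
```

```text
t 5.4667 tip now console -55.0496323126799 0.5832432904683983 98.58990674128482 f [0.38 0.43 3.05] gap 0.00015789047537504038
shift tool mm [-0.05 -0.08 -1.41] turn [-0.      0.0001 -0.0006]
```

Call:
{"method": "play_rows", "body": {"plan": [{"claw": 1,"tx": 0,"ty": 0,"tz": 0.4,"ax": 0,"ay": 0,"az": 0},{"claw": 1,"tx": 0,"ty": 0,"tz": 0.4,"ax": 0,"ay": 0,"az": 0},{"claw": 1,"tx": 0,"ty": 0,"tz": 0.4,"ax": 0,"ay": 0,"az": 0},{"claw": 1,"tx": 0,"ty": 0,"tz": 0,"ax": 0,"ay": 0,"az": 0},{"claw": 1,"tx": 0,"ty": 0,"tz": 0,"ax": 0,"ay": 0,"az": 0}]}}

```text
t: 5.88
position: [0.4333, -0.0816, 0.2794]
tool_rot: [-0.254, 3.131, -0.0]
ft_force: [-1.5, -0.3, 2.7]
finger_gap: 0.0003
grasp_force: 1.3
```

Call:
{"method": "play_rows", "body": {"plan": [{"claw": 1,"tx": 0,"ty": 0,"tz": 0.2,"ax": 0,"ay": 0,"az": 0},{"claw": 1,"tx": 0,"ty": 0,"tz": 0.25,"ax": 0,"ay": 0,"az": 0},{"claw": 1,"tx": 0,"ty": 0,"tz": 0,"ax": 0,"ay": 0,"az": 0},{"claw": 1,"tx": 0,"ty": 0,"tz": 0,"ax": 0,"ay": 0,"az": 0},{"claw": 1,"tx": 0,"ty": 0,"tz": 0,"ax": 0,"ay": 0,"az": 0}]}}

```text
t: 6.3
position: [0.4333, -0.0816, 0.279]
tool_rot: [-0.254, 3.131, 0.0]
ft_force: [-0.7, -0.6, 3.4]
finger_gap: 0.0004
grasp_force: 1.4
```

```bash
cat > st.py <<'E'
from h import *
s=monitor.state();print(s['t'],np.round(s['position'],5),np.round(s['ft_force'],2),np.round(s['joint_torque'],2),np.round(s['wrist_torque'],3),s['grasp_force'])
E
python3 st.py; python3 st.py
```

```text
6.3 [ 0.43332 -0.08157  0.27901] [-0.66 -0.65  3.38] [ -0.21 -34.26   2.31 -17.73  -0.06  -0.06   0.  ] [ 0.039  0.117 -0.012] 1.3526021665893495
6.3 [ 0.43332 -0.08157  0.27901] [-0.66 -0.65  3.38] [ -0.21 -34.26   2.31 -17.73  -0.06  -0.06   0.  ] [ 0.039  0.117 -0.012] 1.3526021665893495
```

Call:
{"method": "play_rows", "body": {"plan": [{"claw": 1,"tx": 0,"ty": 0,"tz": 0.2,"ax": 0,"ay": 0,"az": 0},{"claw": 1,"tx": 0,"ty": 0,"tz": 0.2,"ax": 0,"ay": 0,"az": 0},{"claw": 1,"tx": 0,"ty": 0,"tz": 0,"ax": 0,"ay": 0,"az": 0},{"claw": 1,"tx": 0,"ty": 0,"tz": 0,"ax": 0,"ay": 0,"az": 0},{"claw": 1,"tx": 0,"ty": 0,"tz": 0,"ax": 0,"ay": 0,"az": 0}]}}

```text
t: 6.72
position: [0.4333, -0.0816, 0.2786]
tool_rot: [-0.254, 3.131, -0.0]
ft_force: [0.2, -0.6, 3.2]
finger_gap: 0.0004
grasp_force: 1.4
```

Call:
{"method": "play_rows", "body": {"plan": [{"claw": 1,"tx": 0,"ty": 0,"tz": 0.2,"ax": 0,"ay": 0,"az": 0},{"claw": 1,"tx": 0,"ty": 0,"tz": 0.2,"ax": 0,"ay": 0,"az": 0},{"claw": 1,"tx": 0,"ty": 0,"tz": 0,"ax": 0,"ay": 0,"az": 0},{"claw": 1,"tx": 0,"ty": 0,"tz": 0,"ax": 0,"ay": 0,"az": 0},{"claw": 1,"tx": 0,"ty": 0,"tz": 0,"ax": 0,"ay": 0,"az": 0}]}}

```text
t: 7.13
position: [0.4333, -0.0816, 0.2782]
tool_rot: [-0.254, 3.131, 0.0]
ft_force: [-0.3, -0.2, 2.3]
finger_gap: 0.0005
grasp_force: 1.4
```

Call:
{"method": "play_rows", "body": {"plan": [{"claw": 1,"tx": 0,"ty": 0,"tz": 0.2,"ax": 0,"ay": 0,"az": 0},{"claw": 1,"tx": 0,"ty": 0,"tz": 0.25,"ax": 0,"ay": 0,"az": 0},{"claw": 1,"tx": 0,"ty": 0,"tz": 0,"ax": 0,"ay": 0,"az": 0},{"claw": 1,"tx": 0,"ty": 0,"tz": 0,"ax": 0,"ay": 0,"az": 0},{"claw": 1,"tx": 0,"ty": 0,"tz": 0,"ax": 0,"ay": 0,"az": 0}]}}

```text
t: 7.55
position: [0.4333, -0.0816, 0.2777]
tool_rot: [-0.254, 3.131, -0.0]
ft_force: [0.4, 0.2, 3.9]
finger_gap: 0.0002
grasp_force: 1.4
```

Call:
{"method": "play_rows", "body": {"plan": [{"claw": 1,"tx": 0,"ty": 0,"tz": 0.2,"ax": 0,"ay": 0,"az": 0},{"claw": 1,"tx": 0,"ty": 0,"tz": 0.25,"ax": 0,"ay": 0,"az": 0},{"claw": 1,"tx": 0,"ty": 0,"tz": 0,"ax": 0,"ay": 0,"az": 0},{"claw": 1,"tx": 0,"ty": 0,"tz": 0,"ax": 0,"ay": 0,"az": 0},{"claw": 1,"tx": 0,"ty": 0,"tz": 0,"ax": 0,"ay": 0,"az": 0}]}}

```text
t: 7.97
position: [0.4333, -0.0815, 0.2773]
tool_rot: [-0.254, 3.131, 0.0]
ft_force: [-0.1, 0.1, 3.3]
finger_gap: 0.0001
grasp_force: 1.4
```

Call:
{"method": "play_rows", "body": {"plan": [{"claw": 1,"tx": 0,"ty": 0,"tz": 0.2,"ax": 0,"ay": 0,"az": 0},{"claw": 1,"tx": 0,"ty": 0,"tz": 0.25,"ax": 0,"ay": 0,"az": 0},{"claw": 1,"tx": 0,"ty": 0,"tz": 0,"ax": 0,"ay": 0,"az": 0},{"claw": 1,"tx": 0,"ty": 0,"tz": 0,"ax": 0,"ay": 0,"az": 0},{"claw": 1,"tx": 0,"ty": 0,"tz": 0,"ax": 0,"ay": 0,"az": 0}]}}

```text
t: 8.38
position: [0.4333, -0.0816, 0.2769]
tool_rot: [-0.254, 3.131, 0.0]
ft_force: [0.8, -0.3, 2.9]
finger_gap: 0.0003
grasp_force: 1.4
```

Call:
{"method": "play_rows", "body": {"plan": [{"claw": 1,"tx": 0,"ty": 0,"tz": 0.2,"ax": 0,"ay": 0,"az": 0},{"claw": 1,"tx": 0,"ty": 0,"tz": 0.25,"ax": 0,"ay": 0,"az": 0},{"claw": 1,"tx": 0,"ty": 0,"tz": 0,"ax": 0,"ay": 0,"az": 0},{"claw": 1,"tx": 0,"ty": 0,"tz": 0,"ax": 0,"ay": 0,"az": 0},{"claw": 1,"tx": 0,"ty": 0,"tz": 0,"ax": 0,"ay": 0,"az": 0}]}}

```text
t: 8.8
position: [0.4333, -0.0816, 0.2764]
tool_rot: [-0.254, 3.131, 0.0]
ft_force: [0.5, 0.3, 1.9]
finger_gap: 0.0004
grasp_force: 1.4
```

Call:
{"method": "play_rows", "body": {"plan": [{"claw": 1,"tx": 0,"ty": 0,"tz": 0.2,"ax": 0,"ay": 0,"az": 0},{"claw": 1,"tx": 0,"ty": 0,"tz": 0.25,"ax": 0,"ay": 0,"az": 0},{"claw": 1,"tx": 0,"ty": 0,"tz": 0,"ax": 0,"ay": 0,"az": 0},{"claw": 1,"tx": 0,"ty": 0,"tz": 0,"ax": 0,"ay": 0,"az": 0},{"claw": 1,"tx": 0,"ty": 0,"tz": 0,"ax": 0,"ay": 0,"az": 0}]}}

```text
t: 9.22
position: [0.4333, -0.0815, 0.276]
tool_rot: [-0.254, 3.131, 0.0]
ft_force: [0.4, -0.7, 3.0]
finger_gap: 0.0004
grasp_force: 1.5
```

Call:
{"method": "play_rows", "body": {"plan": [{"claw": 1,"tx": 0,"ty": 0,"tz": 0.2,"ax": 0,"ay": 0,"az": 0},{"claw": 1,"tx": 0,"ty": 0,"tz": 0.25,"ax": 0,"ay": 0,"az": 0},{"claw": 1,"tx": 0,"ty": 0,"tz": 0,"ax": 0,"ay": 0,"az": 0},{"claw": 1,"tx": 0,"ty": 0,"tz": 0,"ax": 0,"ay": 0,"az": 0},{"claw": 1,"tx": 0,"ty": 0,"tz": 0,"ax": 0,"ay": 0,"az": 0}]}}

```text
t: 9.63
position: [0.4333, -0.0816, 0.2755]
tool_rot: [-0.254, 3.131, 0.0]
ft_force: [1.0, -0.4, 3.0]
finger_gap: 0.0003
grasp_force: 1.4
```

Call:
{"method": "play_rows", "body": {"plan": [{"claw": 1,"tx": 0,"ty": 0,"tz": 0.2,"ax": 0,"ay": 0,"az": 0},{"claw": 1,"tx": 0,"ty": 0,"tz": 0.25,"ax": 0,"ay": 0,"az": 0},{"claw": 1,"tx": 0,"ty": 0,"tz": 0,"ax": 0,"ay": 0,"az": 0},{"claw": 1,"tx": 0,"ty": 0,"tz": 0,"ax": 0,"ay": 0,"az": 0},{"claw": 1,"tx": 0,"ty": 0,"tz": 0,"ax": 0,"ay": 0,"az": 0}]}}

```text
t: 10.05
position: [0.4333, -0.0816, 0.2751]
tool_rot: [-0.254, 3.131, 0.0]
ft_force: [2.2, -0.4, 4.2]
finger_gap: 0.0004
grasp_force: 1.5
```

Call:
{"method": "play_rows", "body": {"plan": [{"claw": 1,"tx": 0,"ty": 0,"tz": 0.2,"ax": 0,"ay": 0,"az": 0},{"claw": 1,"tx": 0,"ty": 0,"tz": 0.2,"ax": 0,"ay": 0,"az": 0},{"claw": 1,"tx": 0,"ty": 0,"tz": 0,"ax": 0,"ay": 0,"az": 0},{"claw": 1,"tx": 0,"ty": 0,"tz": 0,"ax": 0,"ay": 0,"az": 0},{"claw": 1,"tx": 0,"ty": 0,"tz": 0,"ax": 0,"ay": 0,"az": 0}]}}

```text
t: 10.47
position: [0.4333, -0.0816, 0.2747]
tool_rot: [-0.254, 3.131, -0.0]
ft_force: [1.0, 0.4, 3.5]
finger_gap: 0.0008
grasp_force: 1.5
```

Call:
{"method": "play_rows", "body": {"plan": [{"claw": 1,"tx": 0,"ty": 0,"tz": 0.2,"ax": 0,"ay": 0,"az": 0},{"claw": 1,"tx": 0,"ty": 0,"tz": 0.25,"ax": 0,"ay": 0,"az": 0},{"claw": 1,"tx": 0,"ty": 0,"tz": 0,"ax": 0,"ay": 0,"az": 0},{"claw": 1,"tx": 0,"ty": 0,"tz": 0,"ax": 0,"ay": 0,"az": 0},{"claw": 1,"tx": 0,"ty": 0,"tz": 0,"ax": 0,"ay": 0,"az": 0}]}}

```text
t: 10.88
position: [0.4333, -0.0816, 0.2742]
tool_rot: [-0.254, 3.131, -0.0]
ft_force: [1.3, -0.6, 2.4]
finger_gap: 0.0004
grasp_force: 1.5
```

Call:
{"method": "play_rows", "body": {"plan": [{"claw": 1,"tx": 0,"ty": 0,"tz": 0.2,"ax": 0,"ay": 0,"az": 0},{"claw": 1,"tx": 0,"ty": 0,"tz": 0.25,"ax": 0,"ay": 0,"az": 0},{"claw": 1,"tx": 0,"ty": 0,"tz": 0,"ax": 0,"ay": 0,"az": 0},{"claw": 1,"tx": 0,"ty": 0,"tz": 0,"ax": 0,"ay": 0,"az": 0},{"claw": 1,"tx": 0,"ty": 0,"tz": 0,"ax": 0,"ay": 0,"az": 0}]}}

```text
t: 11.3
position: [0.4334, -0.0815, 0.2738]
tool_rot: [-0.254, 3.131, -0.0]
ft_force: [1.7, 1.0, 3.4]
finger_gap: 0.0005
grasp_force: 1.5
```

Call:
{"method": "play_rows", "body": {"plan": [{"claw": 1,"tx": 0,"ty": 0,"tz": 0.2,"ax": 0,"ay": 0,"az": 0},{"claw": 1,"tx": 0,"ty": 0,"tz": 0.25,"ax": 0,"ay": 0,"az": 0},{"claw": 1,"tx": 0,"ty": 0,"tz": 0,"ax": 0,"ay": 0,"az": 0},{"claw": 1,"tx": 0,"ty": 0,"tz": 0,"ax": 0,"ay": 0,"az": 0},{"claw": 1,"tx": 0,"ty": 0,"tz": 0,"ax": 0,"ay": 0,"az": 0}]}}

```text
t: 11.72
position: [0.4333, -0.0816, 0.2733]
tool_rot: [-0.254, 3.131, -0.0]
ft_force: [1.5, -0.6, 3.3]
finger_gap: 0.0001
grasp_force: 1.4
```

Call:
{"method": "play_rows", "body": {"plan": [{"claw": 1,"tx": 0,"ty": 0,"tz": 0.2,"ax": 0,"ay": 0,"az": 0},{"claw": 1,"tx": 0,"ty": 0,"tz": 0.25,"ax": 0,"ay": 0,"az": 0},{"claw": 1,"tx": 0,"ty": 0,"tz": 0,"ax": 0,"ay": 0,"az": 0},{"claw": 1,"tx": 0,"ty": 0,"tz": 0,"ax": 0,"ay": 0,"az": 0},{"claw": 1,"tx": 0,"ty": 0,"tz": 0,"ax": 0,"ay": 0,"az": 0}]}}

```text
t: 12.13
position: [0.4333, -0.0816, 0.2728]
tool_rot: [0.254, -3.131, -0.0]
ft_force: [3.2, 0.5, 2.6]
finger_gap: 0.0004
grasp_force: 1.3
```

Call:
{"method": "play_rows", "body": {"plan": [{"claw": 1,"tx": -0.4,"ty": 0,"tz": 0.2,"ax": 0,"ay": 0,"az": 0},{"claw": 1,"tx": -0.4,"ty": 0,"tz": 0.2,"ax": 0,"ay": 0,"az": 0},{"claw": 1,"tx": 0,"ty": 0,"tz": 0,"ax": 0,"ay": 0,"az": 0},{"claw": 1,"tx": 0,"ty": 0,"tz": 0,"ax": 0,"ay": 0,"az": 0},{"claw": 1,"tx": 0,"ty": 0,"tz": 0,"ax": 0,"ay": 0,"az": 0}]}}

```text
t: 12.55
position: [0.4336, -0.0815, 0.2722]
tool_rot: [0.254, -3.13, -0.0]
ft_force: [-0.9, -0.6, 2.6]
finger_gap: 0.0006
grasp_force: 1.4
```

Call:
{"method": "play_rows", "body": {"plan": [{"claw": 1,"tx": 0,"ty": 0,"tz": 0.2,"ax": 0,"ay": 0,"az": 0},{"claw": 1,"tx": 0,"ty": 0,"tz": 0.25,"ax": 0,"ay": 0,"az": 0},{"claw": 1,"tx": 0,"ty": 0,"tz": 0,"ax": 0,"ay": 0,"az": 0},{"claw": 1,"tx": 0,"ty": 0,"tz": 0,"ax": 0,"ay": 0,"az": 0},{"claw": 1,"tx": 0,"ty": 0,"tz": 0,"ax": 0,"ay": 0,"az": 0}]}}

```text
t: 12.97
position: [0.4337, -0.0815, 0.2718]
tool_rot: [0.254, -3.13, -0.0]
ft_force: [-2.1, -0.9, 2.2]
finger_gap: 0.0003
grasp_force: 1.4
```

Call:
{"method": "play_rows", "body": {"plan": [{"claw": 1,"tx": 0,"ty": 0,"tz": 0.2,"ax": 0,"ay": 0,"az": 0},{"claw": 1,"tx": 0,"ty": 0,"tz": 0.25,"ax": 0,"ay": 0,"az": 0},{"claw": 1,"tx": 0,"ty": 0,"tz": 0,"ax": 0,"ay": 0,"az": 0},{"claw": 1,"tx": 0,"ty": 0,"tz": 0,"ax": 0,"ay": 0,"az": 0},{"claw": 1,"tx": 0,"ty": 0,"tz": 0,"ax": 0,"ay": 0,"az": 0}]}}

```text
t: 13.38
position: [0.4339, -0.0814, 0.2714]
tool_rot: [0.254, -3.131, -0.0]
ft_force: [-3.1, -0.5, 3.0]
finger_gap: 0.0004
grasp_force: 1.4
```

Call:
{"method": "play_rows", "body": {"plan": [{"claw": 1,"tx": 0.2,"ty": 0,"tz": 0.2,"ax": 0,"ay": 0,"az": 0},{"claw": 1,"tx": 0,"ty": 0,"tz": 0.2,"ax": 0,"ay": 0,"az": 0},{"claw": 1,"tx": 0,"ty": 0,"tz": 0,"ax": 0,"ay": 0,"az": 0},{"claw": 1,"tx": 0,"ty": 0,"tz": 0,"ax": 0,"ay": 0,"az": 0},{"claw": 1,"tx": 0,"ty": 0,"tz": 0,"ax": 0,"ay": 0,"az": 0}]}}

```text
t: 13.8
position: [0.4338, -0.0814, 0.2711]
tool_rot: [0.254, -3.131, -0.0]
ft_force: [-2.7, -0.5, 3.5]
finger_gap: 0.0005
grasp_force: 1.5
```

Call:
{"method": "play_rows", "body": {"plan": [{"claw": 1,"tx": 0.1,"ty": 0,"tz": 0.2,"ax": 0,"ay": 0,"az": 0},{"claw": 1,"tx": 0,"ty": 0,"tz": 0.2,"ax": 0,"ay": 0,"az": 0},{"claw": 1,"tx": 0,"ty": 0,"tz": 0,"ax": 0,"ay": 0,"az": 0},{"claw": 1,"tx": 0,"ty": 0,"tz": 0,"ax": 0,"ay": 0,"az": 0},{"claw": 1,"tx": 0,"ty": 0,"tz": 0,"ax": 0,"ay": 0,"az": 0}]}}

```text
t: 14.22
position: [0.4338, -0.0815, 0.2708]
tool_rot: [-0.254, 3.131, 0.0]
ft_force: [-2.4, -0.5, 3.5]
finger_gap: 0.0002
grasp_force: 1.8
```

Call:
{"method": "play_rows", "body": {"plan": [{"claw": 1,"tx": 0,"ty": 0,"tz": 0.15,"ax": 0,"ay": 0,"az": 0},{"claw": 1,"tx": 0,"ty": 0,"tz": 0.15,"ax": 0,"ay": 0,"az": 0},{"claw": 1,"tx": 0,"ty": 0,"tz": 0,"ax": 0,"ay": 0,"az": 0},{"claw": 1,"tx": 0,"ty": 0,"tz": 0,"ax": 0,"ay": 0,"az": 0},{"claw": 1,"tx": 0,"ty": 0,"tz": 0,"ax": 0,"ay": 0,"az": 0}]}}

```text
t: 14.63
position: [0.4338, -0.0815, 0.2705]
tool_rot: [-0.254, 3.131, 0.0]
ft_force: [-3.1, -0.3, 4.3]
finger_gap: 0.0007
grasp_force: 2.4
```

Call:
{"method": "play_rows", "body": {"plan": [{"claw": 1,"tx": 0,"ty": 0,"tz": 0.2,"ax": 0,"ay": 0,"az": 0},{"claw": 1,"tx": 0,"ty": 0,"tz": 0.2,"ax": 0,"ay": 0,"az": 0},{"claw": 1,"tx": 0,"ty": 0,"tz": 0,"ax": 0,"ay": 0,"az": 0},{"claw": 1,"tx": 0,"ty": 0,"tz": 0,"ax": 0,"ay": 0,"az": 0},{"claw": 1,"tx": 0,"ty": 0,"tz": 0,"ax": 0,"ay": 0,"az": 0}]}}

```text
t: 15.05
position: [0.4338, -0.0815, 0.2701]
tool_rot: [-0.254, 3.131, 0.0]
ft_force: [-3.0, -0.4, 5.4]
finger_gap: 0.0006
grasp_force: 3.1
```

Call:
{"method": "play_rows", "body": {"plan": [{"claw": 1,"tx": 0,"ty": 0,"tz": 0.2,"ax": 0,"ay": 0,"az": 0},{"claw": 1,"tx": 0,"ty": 0,"tz": 0.2,"ax": 0,"ay": 0,"az": 0},{"claw": 1,"tx": 0,"ty": 0,"tz": 0,"ax": 0,"ay": 0,"az": 0},{"claw": 1,"tx": 0,"ty": 0,"tz": 0,"ax": 0,"ay": 0,"az": 0},{"claw": 1,"tx": 0,"ty": 0,"tz": 0,"ax": 0,"ay": 0,"az": 0}]}}

```text
t: 15.47
position: [0.4339, -0.0815, 0.2698]
tool_rot: [-0.254, 3.131, 0.0]
ft_force: [-4.0, -0.6, 6.3]
finger_gap: 0.0005
grasp_force: 3.8
```

Call:
{"method": "play_rows", "body": {"plan": [{"claw": 1,"tx": 0,"ty": 0,"tz": -30,"ax": 0,"ay": 0,"az": 0},{"claw": 1,"tx": 0,"ty": 0,"tz": -38,"ax": 0,"ay": 0,"az": 0},{"claw": 1,"tx": 0,"ty": 0,"tz": -38,"ax": 0,"ay": 0,"az": 0},{"claw": 1,"tx": 0,"ty": 0,"tz": -38,"ax": 0,"ay": 0,"az": 0},{"claw": 1,"tx": 0,"ty": 0,"tz": -30,"ax": 0,"ay": 0,"az": 0}]}}

```text
t: 15.88
position: [0.4341, -0.0816, 0.4466]
tool_rot: [-0.254, 3.127, -0.0]
ft_force: [1.0, -0.9, 0.1]
finger_gap: 0.0004
grasp_force: 0.0
```

Call:
{"method": "play_rows", "body": {"plan": [{"claw": 1,"tx": 0,"ty": 0,"tz": 0,"ax": 0,"ay": 0,"az": 0},{"claw": 1,"tx": 0,"ty": 0,"tz": 0,"ax": 0,"ay": 0,"az": 0},{"claw": 1,"tx": 0,"ty": 0,"tz": 0,"ax": 0,"ay": 0,"az": 0},{"claw": 1,"tx": 0,"ty": 0,"tz": 0,"ax": 0,"ay": 0,"az": 0},{"claw": 1,"tx": 0,"ty": 0,"tz": 0,"ax": 0,"ay": 0,"az": 0}]}}

```text
t: 16.3
position: [0.4335, -0.0814, 0.4422]
tool_rot: [0.254, -3.129, 0.0]
ft_force: [-0.0, -1.2, 0.7]
finger_gap: 0.0004
grasp_force: 0.0
```

Call:
{"method": "play_rows", "body": {"plan": [{"claw": 1,"tx": 0,"ty": 0,"tz": 0,"ax": 0,"ay": 0,"az": 0},{"claw": 1,"tx": 0,"ty": 0,"tz": 0,"ax": 0,"ay": 0,"az": 0},{"claw": 1,"tx": 0,"ty": 0,"tz": 0,"ax": 0,"ay": 0,"az": 0},{"claw": 1,"tx": 0,"ty": 0,"tz": 0,"ax": 0,"ay": 0,"az": 0},{"claw": 1,"tx": 0,"ty": 0,"tz": 0,"ax": 0,"ay": 0,"az": 0}]}}

```text
t: 16.72
position: [0.4338, -0.0815, 0.4435]
tool_rot: [0.254, -3.131, 0.0]
ft_force: [-0.0, 0.7, 0.3]
finger_gap: 0.0007
grasp_force: 0.0
```

Call:
{"method": "play_rows", "body": {"plan": [{"claw": 1,"tx": 0,"ty": 0,"tz": 0,"ax": 0,"ay": 0,"az": 0},{"claw": 1,"tx": 0,"ty": 0,"tz": 0,"ax": 0,"ay": 0,"az": 0},{"claw": 1,"tx": 0,"ty": 0,"tz": 0,"ax": 0,"ay": 0,"az": 0},{"claw": 1,"tx": 0,"ty": 0,"tz": 0,"ax": 0,"ay": 0,"az": 0},{"claw": 1,"tx": 0,"ty": 0,"tz": 0,"ax": 0,"ay": 0,"az": 0}]}}

```text
t: 17.13
position: [0.4338, -0.0815, 0.4437]
tool_rot: [-0.254, 3.131, 0.0]
ft_force: [-0.9, -0.0, -0.4]
finger_gap: 0.0005
grasp_force: 0.0
```

Call:
{"method": "play_rows", "body": {"plan": [{"claw": 1,"tx": 0,"ty": 0,"tz": 0,"ax": 0,"ay": 0,"az": 0},{"claw": 1,"tx": 0,"ty": 0,"tz": 0,"ax": 0,"ay": 0,"az": 0},{"claw": 1,"tx": 0,"ty": 0,"tz": 0,"ax": 0,"ay": 0,"az": 0},{"claw": 1,"tx": 0,"ty": 0,"tz": 0,"ax": 0,"ay": 0,"az": 0},{"claw": 1,"tx": 0,"ty": 0,"tz": 0,"ax": 0,"ay": 0,"az": 0}]}}

```text
t: 17.55
position: [0.4338, -0.0815, 0.4436]
tool_rot: [0.254, -3.131, -0.0]
ft_force: [0.1, -0.5, -0.0]
finger_gap: 0.0004
grasp_force: 0.0
```

```bash
python3 go.py -33 -37 130
python3 - <<'E'
from h import *
a=save('scene','s1');b=save('wrist','w2')
cv2.imwrite('pics/c1.png',np.hstack([cv2.resize(a[90:270,130:330],(400,360),interpolation=2),cv2.resize(b[60:360,110:450],(400,360),interpolation=2)])[:,:,::-1])
E
```

```text
t 17.55 tip now console -54.56883209953403 0.6118307395229419 261.6340109995635 f [ 0.07 -0.54 -0.04] gap 0.00040797438488071684
shift tool mm [-21.6  -37.6  131.63] turn [ 0.     -0.     -0.0006]
```

View pics/c1.png

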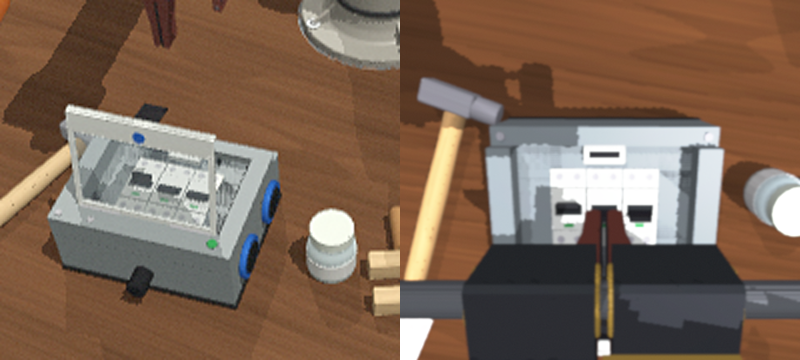

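Run:
```python
from h import *
a=cv2.imread('pics/s1.png');b=cv2.imread('pics/w2.png')
cv2.imwrite('pics/c2.png',np.hstack([cv2.resize(a[155:215,180:250],(400,343),interpolation=2),cv2.resize(b[190:270,230:330],(400,343),interpolation=2)]))
c=cam('scene');C=np.array([.48772,-.07324]);al=.16263
M=np.array([[np.cos(al),-np.sin(al)],[np.sin(al),np.cos(al)]])
for cn,o,k in(('scene',(180,155),400/70),('wrist',(230,190),4)):
  c=cam(cn)
  for y in(-37,0,37):
    print(cn,y,[((proj(c,np.r_[C+M@[x/1e3,y/1e3],.086])[0]-o)*k).round().tolist() for x in(-8,8)])
```

```text
scene -37 [[113.0, 120.0], [99.0, 148.0]]
scene 0 [[195.0, 137.0], [182.0, 166.0]]
scene 37 [[279.0, 155.0], [266.0, 184.0]]
wrist -37 [[85.0, 166.0], [87.0, 217.0]]
wrist 0 [[210.0, 166.0], [210.0, 216.0]]
wrist 37 [[335.0, 166.0], [334.0, 216.0]]
```

View pics/c2.png

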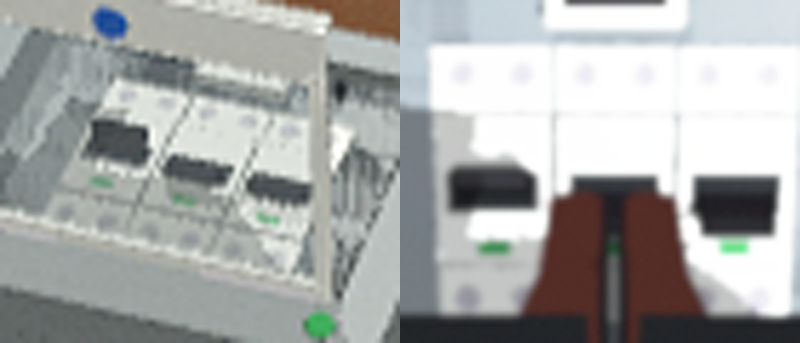

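Call:
{"method": "play_rows", "body": {"plan": [{"claw": 1,"tx": -5,"ty": -7.4,"tz": 28,"ax": 0,"ay": 0,"az": 0},{"claw": 1,"tx": -5,"ty": -7.4,"tz": 28,"ax": 0,"ay": 0,"az": 0},{"claw": 1,"tx": -5,"ty": -7.4,"tz": 28,"ax": 0,"ay": 0,"az": 0},{"claw": 1,"tx": -5,"ty": -7.4,"tz": 28,"ax": 0,"ay": 0,"az": 0},{"claw": 1,"tx": -5,"ty": -7.4,"tz": 28,"ax": 0,"ay": 0,"az": 0}]}}

```text
t: 18.07
position: [0.4647, -0.1142, 0.3025]
tool_rot: [-0.255, 3.131, -0.0]
ft_force: [0.2, -0.1, 0.5]
finger_gap: 0.0006
grasp_force: 0.0
```

Call:
{"method": "play_rows", "body": {"plan": [{"claw": 1,"tx": 0,"ty": 0,"tz": 10,"ax": 0,"ay": 0,"az": 0},{"claw": 1,"tx": 0,"ty": 0,"tz": 10,"ax": 0,"ay": 0,"az": 0},{"claw": 1,"tx": 0,"ty": 0,"tz": 5,"ax": 0,"ay": 0,"az": 0},{"claw": 1,"tx": 0,"ty": 0,"tz": 0,"ax": 0,"ay": 0,"az": 0},{"claw": 1,"tx": 0,"ty": 0,"tz": 0,"ax": 0,"ay": 0,"az": 0}]}}

```text
t: 18.48
position: [0.4646, -0.1137, 0.2795]
tool_rot: [-0.255, 3.13, 0.0]
ft_force: [0.5, 0.1, 0.4]
finger_gap: 0.0004
grasp_force: 0.0
```

```bash
python3 go.py -29 -36.5 81
```

```text
t 18.4833 tip now console -29.33616759673856 -36.20444545810482 97.50880453039417 f [0.48 0.08 0.37] gap 0.00037986732169238035
shift tool mm [-0.32 -0.3  16.51] turn [ 0.      0.0013 -0.0003]
```

Call:
{"method": "play_rows", "body": {"plan": [{"claw": 1,"tx": 0,"ty": 0,"tz": 4,"ax": 0,"ay": 0,"az": 0},{"claw": 1,"tx": 0,"ty": 0,"tz": 4,"ax": 0,"ay": 0,"az": 0},{"claw": 1,"tx": 0,"ty": 0,"tz": 4,"ax": 0,"ay": 0,"az": 0},{"claw": 1,"tx": 0,"ty": 0,"tz": 3.5,"ax": 0,"ay": 0,"az": 0},{"claw": 1,"tx": 0,"ty": 0,"tz": 0,"ax": 0,"ay": 0,"az": 0}]}}

```text
t: 18.9
position: [0.4642, -0.1139, 0.2625]
tool_rot: [0.254, -3.13, -0.0]
ft_force: [-1.0, -1.3, -0.1]
finger_gap: 0.0008
grasp_force: 0.0
```

Call:
{"method": "play_rows", "body": {"plan": [{"claw": 1,"tx": -1.2,"ty": 0,"tz": 0,"ax": 0,"ay": 0,"az": 0},{"claw": 1,"tx": -1.2,"ty": 0,"tz": 0,"ax": 0,"ay": 0,"az": 0},{"claw": 1,"tx": -1.2,"ty": 0,"tz": 0,"ax": 0,"ay": 0,"az": 0},{"claw": 1,"tx": -1.2,"ty": 0,"tz": 0,"ax": 0,"ay": 0,"az": 0},{"claw": 1,"tx": -1.2,"ty": 0,"tz": 0,"ax": 0,"ay": 0,"az": 0}]}}

```text
t: 19.32
position: [0.4706, -0.113, 0.2633]
tool_rot: [-0.254, 3.131, -0.0]
ft_force: [0.6, -0.5, -0.4]
finger_gap: 0.0004
grasp_force: 0.0
```

```bash
python3 go.py -22 -36.5 81
```

```text
t 19.3167 tip now console -23.367640840597648 -36.451303207980004 81.252709435431 f [ 0.59 -0.5  -0.36] gap 0.0004477043270808867
shift tool mm [-1.37 -0.05  0.25] turn [-0.      0.0003 -0.0006]
```

Now slow pushing, checking the force each call.

Call:
{"method": "play_rows", "body": {"plan": [{"claw": 1,"tx": -0.6,"ty": 0,"tz": 0,"ax": 0,"ay": 0,"az": 0},{"claw": 1,"tx": -0.6,"ty": 0,"tz": 0,"ax": 0,"ay": 0,"az": 0},{"claw": 1,"tx": -0.6,"ty": 0,"tz": 0,"ax": 0,"ay": 0,"az": 0},{"claw": 1,"tx": -0.6,"ty": 0,"tz": 0,"ax": 0,"ay": 0,"az": 0},{"claw": 1,"tx": -0.6,"ty": 0,"tz": 0,"ax": 0,"ay": 0,"az": 0}]}}

```text
t: 19.73
position: [0.4726, -0.1127, 0.263]
tool_rot: [0.253, -3.129, -0.001]
ft_force: [-4.3, -0.6, 4.5]
finger_gap: 0.0006
grasp_force: 2.3
```

Call:
{"method": "play_rows", "body": {"plan": [{"claw": 1,"tx": -0.3,"ty": 0,"tz": -0.25,"ax": 0,"ay": 0,"az": 0},{"claw": 1,"tx": -0.4,"ty": 0,"tz": -0.3,"ax": 0,"ay": 0,"az": 0},{"claw": 1,"tx": -0.4,"ty": 0,"tz": -0.3,"ax": 0,"ay": 0,"az": 0},{"claw": 1,"tx": -0.4,"ty": 0,"tz": -0.3,"ax": 0,"ay": 0,"az": 0},{"claw": 1,"tx": 0,"ty": 0,"tz": 0,"ax": 0,"ay": 0,"az": 0}]}}

```text
t: 20.15
position: [0.4746, -0.1123, 0.2643]
tool_rot: [0.254, -3.131, -0.0]
ft_force: [-4.3, -1.2, 3.3]
finger_gap: 0.0006
grasp_force: 2.3
```

```bash
python3 go.py -22 -36.5 81
```

```text
t 20.15 tip now console -19.297955114997556 -36.452891573606514 82.31098668243058 f [-4.31 -1.22  3.31] gap 0.000611863230867533
shift tool mm [ 2.7  -0.05  1.31] turn [ 0.0002 -0.0005 -0.0008]
```

Moving steadily at about 5 N.

Call:
{"method": "play_rows", "body": {"plan": [{"claw": 1,"tx": -0.5,"ty": 0,"tz": -0.3,"ax": 0,"ay": 0,"az": 0},{"claw": 1,"tx": -0.5,"ty": 0,"tz": -0.3,"ax": 0,"ay": 0,"az": 0},{"claw": 1,"tx": -0.5,"ty": 0,"tz": -0.3,"ax": 0,"ay": 0,"az": 0},{"claw": 1,"tx": -0.5,"ty": 0,"tz": -0.3,"ax": 0,"ay": 0,"az": 0},{"claw": 1,"tx": -0.5,"ty": 0,"tz": -0.2,"ax": 0,"ay": 0,"az": 0}]}}

```text
t: 20.57
position: [0.478, -0.1117, 0.2659]
tool_rot: [-0.254, 3.129, -0.0]
ft_force: [-1.4, -1.7, -0.1]
finger_gap: 0.0011
grasp_force: 0.5
```

Call:
{"method": "play_rows", "body": {"plan": [{"claw": 1,"tx": -0.7,"ty": 0,"tz": 0.1,"ax": 0,"ay": 0,"az": 0},{"claw": 1,"tx": -0.7,"ty": 0,"tz": 0.1,"ax": 0,"ay": 0,"az": 0},{"claw": 1,"tx": -0.7,"ty": 0,"tz": 0,"ax": 0,"ay": 0,"az": 0},{"claw": 1,"tx": -0.7,"ty": 0,"tz": 0,"ax": 0,"ay": 0,"az": 0},{"claw": 1,"tx": -0.7,"ty": 0,"tz": 0,"ax": 0,"ay": 0,"az": 0}]}}

```text
t: 20.98
position: [0.481, -0.1112, 0.2656]
tool_rot: [-0.254, 3.131, -0.0]
ft_force: [-0.4, 0.3, -0.6]
finger_gap: 0.0005
grasp_force: 0.0
```

```bash
python3 go.py -22 -36.5 81
```

```text
t 20.9833 tip now console -12.742165381117315 -36.385785647643814 83.55266781261777 f [-0.37  0.3  -0.6 ] gap 0.0005079163833053463
shift tool mm [ 9.26 -0.12  2.55] turn [-0.0001  0.0006 -0.0005]
```

Call:
{"method": "play_rows", "body": {"plan": [{"claw": 1,"tx": 1,"ty": 0,"tz": -35,"ax": 0,"ay": 0,"az": 0},{"claw": 1,"tx": 0,"ty": 0,"tz": -39,"ax": 0,"ay": 0,"az": 0},{"claw": 1,"tx": 0,"ty": 0,"tz": -39,"ax": 0,"ay": 0,"az": 0},{"claw": 1,"tx": 0,"ty": 6,"tz": -39,"ax": 0,"ay": 0,"az": 0},{"claw": 1,"tx": 0,"ty": 31,"tz": -25,"ax": 0,"ay": 0,"az": 0}]}}

```text
t: 21.4
position: [0.4743, -0.0789, 0.4467]
tool_rot: [-0.242, 3.127, -0.004]
ft_force: [0.7, 0.5, 0.8]
finger_gap: 0.0004
grasp_force: 0.0
```

Call:
{"method": "play_rows", "body": {"plan": [{"claw": 1,"tx": -30,"ty": 0,"tz": -10,"ax": 0,"ay": 0,"az": 0},{"claw": 1,"tx": -30,"ty": 0,"tz": 0,"ax": 0,"ay": 0,"az": 0},{"claw": 1,"tx": -30,"ty": 0,"tz": 0,"ax": 0,"ay": 0,"az": 0},{"claw": 1,"tx": -25,"ty": 0,"tz": 0,"ax": 0,"ay": 0,"az": 0},{"claw": 1,"tx": -10,"ty": 0,"tz": 0,"ax": 0,"ay": 0,"az": 0}]}}

```text
t: 21.82
position: [0.5997, -0.0532, 0.4522]
tool_rot: [-0.257, 3.13, -0.0]
ft_force: [-0.8, -0.1, 0.3]
finger_gap: 0.0007
grasp_force: 0.0
```

```bash
python3 go.py 112 0.5 215
python3 - <<'E'
from h import *
a=save('scene','s2');b=save('top','t2')
cv2.imwrite('pics/c3.png',np.hstack([cv2.resize(a[155:215,180:250],(400,343),interpolation=2),cv2.resize(b[170:260,300:405],(400,343),interpolation=2)])[:,:,::-1])
E
```

```text
t 21.8167 tip now console 113.72449494691624 1.600307169053926 270.16578799477776 f [-0.79 -0.08  0.29] gap 0.0006860689483521718
shift tool mm [ 1.79 -1.09 55.16] turn [-0.0001  0.0012  0.0015]
```

View pics/c3.png

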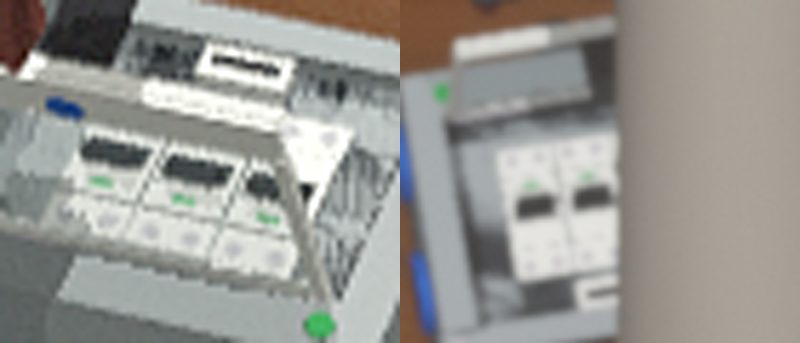

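Call:
{"method": "play_rows", "body": {"plan": [{"claw": 1,"tx": 0,"ty": -0.5,"tz": 15,"ax": 0,"ay": 0,"az": 0},{"claw": 1,"tx": 0,"ty": -0.5,"tz": 15,"ax": 0,"ay": 0,"az": 0},{"claw": 1,"tx": 0,"ty": 0,"tz": 15,"ax": 0,"ay": 0,"az": 0},{"claw": 1,"tx": 0,"ty": 0,"tz": 10,"ax": 0,"ay": 0,"az": 0},{"claw": 1,"tx": 0,"ty": 0,"tz": 0,"ax": 0,"ay": 0,"az": 0}]}}

```text
t: 22.33
position: [0.5955, -0.0562, 0.3955]
tool_rot: [0.253, -3.127, -0.001]
ft_force: [0.6, 0.1, -0.5]
finger_gap: 0.0004
grasp_force: 0.0
```

Call:
{"method": "play_rows", "body": {"plan": [{"claw": 1,"tx": 2.5,"ty": 0,"tz": 0,"ax": 0,"ay": 0,"az": 0},{"claw": 1,"tx": 2.5,"ty": 0,"tz": 0,"ax": 0,"ay": 0,"az": 0},{"claw": 1,"tx": 2.5,"ty": 0,"tz": 0,"ax": 0,"ay": 0,"az": 0},{"claw": 1,"tx": 2.5,"ty": 0,"tz": 0,"ax": 0,"ay": 0,"az": 0},{"claw": 1,"tx": 2.5,"ty": 0,"tz": 0,"ax": 0,"ay": 0,"az": 0}]}}

```text
t: 22.75
position: [0.5854, -0.0578, 0.3988]
tool_rot: [-0.254, 3.128, -0.0]
ft_force: [2.7, -0.7, 2.1]
finger_gap: 0.0006
grasp_force: 1.3
```

```bash
python3 go.py 78 0.5 215
python3 - <<'E'
import numpy as np
th=np.r_[np.arange(1.571,.2,-.035),np.arange(.2,-.001,-.015)]
r=117+8*(1-th/1.571)
x=66-r*np.cos(th)+2*np.sin(th)+10;z=98+r*np.sin(th)+2*np.cos(th)
for i in range(0,len(th)-1,5):
    j=min(i+5,len(th)-1);print(round(th[i],3),x[i].round(1),z[i].round(1),'tx/row',((x[i]-x[j])/5).round(2),'tz/row',((z[i]-z[j])/5).round(2))
E
```

```text
t 22.75 tip now console 98.88035330779913 -0.6267664892702622 216.8318713317276 f [ 2.68 -0.66  2.08] gap 0.0006167244122093914
shift tool mm [20.89  1.11  1.75] turn [-0.0004  0.0037 -0.0006]
1.571 78.0 215.0 tx/row 4.11 tz/row 0.11
1.396 57.5 214.4 tx/row 4.06 tz/row 0.83
1.221 37.2 210.3 tx/row 3.88 tz/row 1.54
1.046 17.8 202.6 tx/row 3.58 tz/row 2.21
0.871 -0.1 191.5 tx/row 3.16 tz/row 2.82
0.696 -15.9 177.4 tx/row 2.64 tz/row 3.35
0.521 -29.1 160.6 tx/row 2.03 tz/row 3.79
0.346 -39.3 141.7 tx/row 1.17 tz/row 3.42
0.2 -45.1 124.6 tx/row 0.41 tz/row 1.82
0.125 -47.1 115.5 tx/row 0.27 tz/row 1.85
0.05 -48.5 106.2 tx/row 0.09 tz/row 1.12
```

Call:
{"method": "play_rows", "body": {"plan": [{"claw": 1,"tx": 3.5,"ty": 0.2,"tz": 0.2,"ax": 0,"ay": 0,"az": 0},{"claw": 1,"tx": 3.5,"ty": 0.2,"tz": 0.2,"ax": 0,"ay": 0,"az": 0},{"claw": 1,"tx": 3.5,"ty": 0.2,"tz": 0.2,"ax": 0,"ay": 0,"az": 0},{"claw": 1,"tx": 3.5,"ty": 0.2,"tz": 0.2,"ax": 0,"ay": 0,"az": 0},{"claw": 1,"tx": 3.5,"ty": 0.2,"tz": 0.2,"ax": 0,"ay": 0,"az": 0}]}}

```text
t: 23.17
position: [0.5672, -0.0597, 0.3966]
tool_rot: [-0.254, 3.131, -0.0]
ft_force: [3.0, 0.2, 1.8]
finger_gap: 0.0006
grasp_force: 1.4
```

Call:
{"method": "play_rows", "body": {"plan": [{"claw": 1,"tx": 4.1,"ty": 0,"tz": 0.1,"ax": 0,"ay": 0,"az": 0},{"claw": 1,"tx": 4.1,"ty": 0,"tz": 0.1,"ax": 0,"ay": 0,"az": 0},{"claw": 1,"tx": 4.1,"ty": 0,"tz": 0.1,"ax": 0,"ay": 0,"az": 0},{"claw": 1,"tx": 4.1,"ty": 0,"tz": 0.2,"ax": 0,"ay": 0,"az": 0},{"claw": 1,"tx": 4.1,"ty": 0,"tz": 0.3,"ax": 0,"ay": 0,"az": 0}]}}

```text
t: 23.58
position: [0.5467, -0.063, 0.3952]
tool_rot: [0.254, -3.131, -0.0]
ft_force: [4.1, 0.3, -2.3]
finger_gap: 0.0002
grasp_force: 1.6
```

```bash
python3 go.py 57.5 0.5 214.4
```

```text
t 23.5833 tip now console 59.82664150403734 0.6029240471627888 213.22609892820793 f [ 4.06  0.32 -2.35] gap 0.00020885409570240446
shift tool mm [ 2.33 -0.1  -1.17] turn [ 0.0001 -0.0007 -0.0007]
```

Call:
{"method": "play_rows", "body": {"plan": [{"claw": 1,"tx": 4.1,"ty": 0,"tz": 0.2,"ax": 0,"ay": 0,"az": 0},{"claw": 1,"tx": 4.1,"ty": 0,"tz": 0.4,"ax": 0,"ay": 0,"az": 0},{"claw": 1,"tx": 4.1,"ty": 0,"tz": 0.5,"ax": 0,"ay": 0,"az": 0},{"claw": 1,"tx": 4.1,"ty": 0,"tz": 0.7,"ax": 0,"ay": 0,"az": 0},{"claw": 1,"tx": 4.0,"ty": 0,"tz": 0.9,"ax": 0,"ay": 0,"az": 0}]}}

```text
t: 24.0
position: [0.5268, -0.0662, 0.393]
tool_rot: [-0.254, 3.131, 0.0]
ft_force: [3.2, 1.3, -1.5]
finger_gap: 0.0004
grasp_force: 1.5
```

Call:
{"method": "play_rows", "body": {"plan": [{"claw": 1,"tx": 4.0,"ty": 0,"tz": 1.2,"ax": 0,"ay": 0,"az": 0},{"claw": 1,"tx": 4.0,"ty": 0,"tz": 1.3,"ax": 0,"ay": 0,"az": 0},{"claw": 1,"tx": 3.9,"ty": 0,"tz": 1.4,"ax": 0,"ay": 0,"az": 0},{"claw": 1,"tx": 3.9,"ty": 0,"tz": 1.6,"ax": 0,"ay": 0,"az": 0},{"claw": 1,"tx": 3.8,"ty": 0,"tz": 1.7,"ax": 0,"ay": 0,"az": 0}]}}

```text
t: 24.42
position: [0.5075, -0.0694, 0.3857]
tool_rot: [-0.254, 3.131, 0.0]
ft_force: [4.0, 1.6, -0.9]
finger_gap: 0.0003
grasp_force: 1.5
```

Call:
{"method": "play_rows", "body": {"plan": [{"claw": 1,"tx": 3.7,"ty": 0,"tz": 1.9,"ax": 0,"ay": 0,"az": 0},{"claw": 1,"tx": 3.7,"ty": 0,"tz": 2.0,"ax": 0,"ay": 0,"az": 0},{"claw": 1,"tx": 3.6,"ty": 0,"tz": 2.2,"ax": 0,"ay": 0,"az": 0},{"claw": 1,"tx": 3.5,"ty": 0,"tz": 2.3,"ax": 0,"ay": 0,"az": 0},{"claw": 1,"tx": 3.4,"ty": 0,"tz": 2.4,"ax": 0,"ay": 0,"az": 0}]}}

```text
t: 24.83
position: [0.4899, -0.0724, 0.3749]
tool_rot: [-0.254, 3.131, 0.0]
ft_force: [3.5, 1.1, -0.3]
finger_gap: 0.0005
grasp_force: 1.6
```

```bash
python3 go.py -0.1 0.5 191.5
```

```text
t 24.8333 tip now console 2.2495928198003483 0.5081921947447408 192.87245112535717 f [ 3.54  1.09 -0.32] gap 0.0004876649959720934
shift tool mm [ 2.35 -0.01  1.37] turn [-0.      0.0003 -0.0007]
```

Call:
{"method": "play_rows", "body": {"plan": [{"claw": 1,"tx": 3.4,"ty": 0,"tz": 2.6,"ax": 0,"ay": 0,"az": 0},{"claw": 1,"tx": 3.3,"ty": 0,"tz": 2.7,"ax": 0,"ay": 0,"az": 0},{"claw": 1,"tx": 3.2,"ty": 0,"tz": 2.8,"ax": 0,"ay": 0,"az": 0},{"claw": 1,"tx": 3.1,"ty": 0,"tz": 2.9,"ax": 0,"ay": 0,"az": 0},{"claw": 1,"tx": 3.0,"ty": 0,"tz": 3.0,"ax": 0,"ay": 0,"az": 0}]}}

```text
t: 25.25
position: [0.4741, -0.0749, 0.3608]
tool_rot: [-0.254, 3.131, -0.0]
ft_force: [4.0, 1.0, 0.7]
finger_gap: 0.0006
grasp_force: 1.6
```

Call:
{"method": "play_rows", "body": {"plan": [{"claw": 1,"tx": 2.9,"ty": 0,"tz": 3.1,"ax": 0,"ay": 0,"az": 0},{"claw": 1,"tx": 2.8,"ty": 0,"tz": 3.2,"ax": 0,"ay": 0,"az": 0},{"claw": 1,"tx": 2.7,"ty": 0,"tz": 3.3,"ax": 0,"ay": 0,"az": 0},{"claw": 1,"tx": 2.6,"ty": 0,"tz": 3.4,"ax": 0,"ay": 0,"az": 0},{"claw": 1,"tx": 2.5,"ty": 0,"tz": 3.5,"ax": 0,"ay": 0,"az": 0}]}}

```text
t: 25.67
position: [0.4609, -0.0771, 0.3442]
tool_rot: [-0.254, 3.131, -0.0]
ft_force: [4.3, 1.1, 1.0]
finger_gap: 0.0003
grasp_force: 1.8
```

```bash
python3 go.py -29.1 0.5 160.6
```

```text
t 25.6667 tip now console -27.12960057820007 0.5520326444885884 162.24128227256423 f [4.32 1.1  1.  ] gap 0.0003394582361560986
shift tool mm [ 1.97 -0.05  1.64] turn [-0.0001  0.0003 -0.0006]
```

Call:
{"method": "play_rows", "body": {"plan": [{"claw": 1,"tx": 2.3,"ty": 0,"tz": 3.5,"ax": 0,"ay": 0,"az": 0},{"claw": 1,"tx": 2.2,"ty": 0,"tz": 3.6,"ax": 0,"ay": 0,"az": 0},{"claw": 1,"tx": 2.1,"ty": 0,"tz": 3.7,"ax": 0,"ay": 0,"az": 0},{"claw": 1,"tx": 2.0,"ty": 0,"tz": 3.8,"ax": 0,"ay": 0,"az": 0},{"claw": 1,"tx": 1.9,"ty": 0,"tz": 3.9,"ax": 0,"ay": 0,"az": 0}]}}

```text
t: 26.08
position: [0.4508, -0.0787, 0.3258]
tool_rot: [-0.254, 3.13, -0.0]
ft_force: [6.3, 1.6, 1.5]
finger_gap: 0.0006
grasp_force: 2.5
```

Call:
{"method": "play_rows", "body": {"plan": [{"claw": 1,"tx": 1.5,"ty": 0,"tz": 3.5,"ax": 0,"ay": 0,"az": 0},{"claw": 1,"tx": 1.3,"ty": 0,"tz": 3.3,"ax": 0,"ay": 0,"az": 0},{"claw": 1,"tx": 1.0,"ty": 0,"tz": 3,"ax": 0,"ay": 0,"az": 0},{"claw": 1,"tx": 0.8,"ty": 0,"tz": 2.5,"ax": 0,"ay": 0,"az": 0},{"claw": 1,"tx": 0.6,"ty": 0,"tz": 2,"ax": 0,"ay": 0,"az": 0}]}}

```text
t: 26.5
position: [0.4457, -0.0795, 0.3115]
tool_rot: [-0.254, 3.131, -0.0]
ft_force: [4.8, 1.0, 2.3]
finger_gap: 0.0003
grasp_force: 2.5
```

```bash
python3 go.py -45.1 0.5 124.6
```

```text
t 26.5 tip now console -42.51446745099928 0.5835868235652868 129.4941876609586 f [4.84 1.04 2.27] gap 0.00026706173839270394
shift tool mm [ 2.59 -0.08  4.89] turn [-0.0001  0.0007 -0.0006]
```

Call:
{"method": "play_rows", "body": {"plan": [{"claw": 1,"tx": 0,"ty": 0,"tz": 1.5,"ax": 0,"ay": 0,"az": 0},{"claw": 1,"tx": 0,"ty": 0,"tz": 1.5,"ax": 0,"ay": 0,"az": 0},{"claw": 1,"tx": 0,"ty": 0,"tz": 1.5,"ax": 0,"ay": 0,"az": 0},{"claw": 1,"tx": 0,"ty": 0,"tz": 1.5,"ax": 0,"ay": 0,"az": 0},{"claw": 1,"tx": 0,"ty": 0,"tz": 1.5,"ax": 0,"ay": 0,"az": 0}]}}

```text
t: 26.92
position: [0.4445, -0.0798, 0.3036]
tool_rot: [0.253, -3.128, -0.0]
ft_force: [-1.5, -0.7, 3.1]
finger_gap: 0.0006
grasp_force: 1.5
```

Call:
{"method": "play_rows", "body": {"plan": [{"claw": 1,"tx": 0,"ty": 0,"tz": 1,"ax": 0,"ay": 0,"az": 0},{"claw": 1,"tx": 0.1,"ty": 0,"tz": 1,"ax": 0,"ay": 0,"az": 0},{"claw": 1,"tx": 0.1,"ty": 0,"tz": 1,"ax": 0,"ay": 0,"az": 0},{"claw": 1,"tx": 0.1,"ty": 0,"tz": 1,"ax": 0,"ay": 0,"az": 0},{"claw": 1,"tx": 0.1,"ty": 0,"tz": 1,"ax": 0,"ay": 0,"az": 0}]}}

```text
t: 27.33
position: [0.4449, -0.0796, 0.299]
tool_rot: [0.254, -3.131, -0.0]
ft_force: [-2.7, 0.3, 4.0]
finger_gap: 0.0005
grasp_force: 1.6
```

Call:
{"method": "play_rows", "body": {"plan": [{"claw": 1,"tx": 0.25,"ty": 0,"tz": 1.2,"ax": 0,"ay": 0,"az": 0},{"claw": 1,"tx": 0.25,"ty": 0,"tz": 1.2,"ax": 0,"ay": 0,"az": 0},{"claw": 1,"tx": 0.25,"ty": 0,"tz": 1.2,"ax": 0,"ay": 0,"az": 0},{"claw": 1,"tx": 0.25,"ty": 0,"tz": 1.2,"ax": 0,"ay": 0,"az": 0},{"claw": 1,"tx": 0.25,"ty": 0,"tz": 1.2,"ax": 0,"ay": 0,"az": 0}]}}

```text
t: 27.75
position: [0.444, -0.0798, 0.2932]
tool_rot: [-0.254, 3.131, 0.0]
ft_force: [-1.4, -0.4, 3.5]
finger_gap: 0.0005
grasp_force: 1.9
```

Call:
{"method": "play_rows", "body": {"plan": [{"claw": 1,"tx": 0.15,"ty": 0,"tz": 1,"ax": 0,"ay": 0,"az": 0},{"claw": 1,"tx": 0.15,"ty": 0,"tz": 1,"ax": 0,"ay": 0,"az": 0},{"claw": 1,"tx": 0.15,"ty": 0,"tz": 1,"ax": 0,"ay": 0,"az": 0},{"claw": 1,"tx": 0.15,"ty": 0,"tz": 1,"ax": 0,"ay": 0,"az": 0},{"claw": 1,"tx": 0.15,"ty": 0,"tz": 1,"ax": 0,"ay": 0,"az": 0}]}}

```text
t: 28.17
position: [0.4434, -0.0799, 0.2882]
tool_rot: [-0.254, 3.131, -0.0]
ft_force: [-0.5, 0.4, 4.3]
finger_gap: 0.0002
grasp_force: 2.0
```

Call:
{"method": "play_rows", "body": {"plan": [{"claw": 1,"tx": 0.1,"ty": 0,"tz": 1,"ax": 0,"ay": 0,"az": 0},{"claw": 1,"tx": 0.1,"ty": 0,"tz": 1,"ax": 0,"ay": 0,"az": 0},{"claw": 1,"tx": 0.1,"ty": 0,"tz": 1,"ax": 0,"ay": 0,"az": 0},{"claw": 1,"tx": 0.1,"ty": 0,"tz": 1,"ax": 0,"ay": 0,"az": 0},{"claw": 1,"tx": 0.1,"ty": 0,"tz": 1,"ax": 0,"ay": 0,"az": 0}]}}

```text
t: 28.58
position: [0.443, -0.0799, 0.2833]
tool_rot: [-0.254, 3.13, -0.0]
ft_force: [1.2, 1.2, 4.0]
finger_gap: 0.0003
grasp_force: 2.1
```

```bash
python3 go.py -50 0.5 100
```

```text
t 28.5833 tip now console -45.167661653395754 0.6150472449525909 101.28790231107548 f [1.24 1.2  3.96] gap 0.00025889006605494234
shift tool mm [ 4.83 -0.12  1.28] turn [-0.0001  0.0012 -0.0005]
```

Call:
{"method": "play_rows", "body": {"plan": [{"claw": 1,"tx": 1.4,"ty": 0,"tz": 0.5,"ax": 0,"ay": 0,"az": 0},{"claw": 1,"tx": 1.4,"ty": 0,"tz": 0.5,"ax": 0,"ay": 0,"az": 0},{"claw": 1,"tx": 1.4,"ty": 0,"tz": 0.5,"ax": 0,"ay": 0,"az": 0},{"claw": 1,"tx": 1.4,"ty": 0,"tz": 0.5,"ax": 0,"ay": 0,"az": 0},{"claw": 1,"tx": 1.4,"ty": 0,"tz": 0.5,"ax": 0,"ay": 0,"az": 0}]}}

```text
t: 29.0
position: [0.4356, -0.0812, 0.2807]
tool_rot: [-0.254, 3.131, -0.0]
ft_force: [2.5, -0.1, 3.0]
finger_gap: 0.0004
grasp_force: 1.3
```

Call:
{"method": "play_rows", "body": {"plan": [{"claw": 1,"tx": -0.3,"ty": 0,"tz": 0.3,"ax": 0,"ay": 0,"az": 0},{"claw": 1,"tx": 0,"ty": 0,"tz": 0.3,"ax": 0,"ay": 0,"az": 0},{"claw": 1,"tx": 0,"ty": 0,"tz": 0.2,"ax": 0,"ay": 0,"az": 0},{"claw": 1,"tx": 0,"ty": 0,"tz": 0,"ax": 0,"ay": 0,"az": 0},{"claw": 1,"tx": 0,"ty": 0,"tz": 0,"ax": 0,"ay": 0,"az": 0}]}}

```text
t: 29.42
position: [0.4355, -0.0812, 0.2796]
tool_rot: [0.254, -3.13, -0.0]
ft_force: [-1.2, 0.1, 2.6]
finger_gap: 0.0003
grasp_force: 1.5
```

```bash
python3 go.py -50 0.5 100
```

```text
t 29.4167 tip now console -52.800291954269156 0.5569734754571134 97.61130053701345 f [-1.19  0.12  2.59] gap 0.0002893347855656463
shift tool mm [-2.8  -0.05 -2.39] turn [ 0.0002 -0.0016 -0.0008]
```

Call:
{"method": "play_rows", "body": {"plan": [{"claw": 1,"tx": 0,"ty": 0,"tz": 0.3,"ax": 0,"ay": 0,"az": 0},{"claw": 1,"tx": 0,"ty": 0,"tz": 0.3,"ax": 0,"ay": 0,"az": 0},{"claw": 1,"tx": 0,"ty": 0,"tz": 0.3,"ax": 0,"ay": 0,"az": 0},{"claw": 1,"tx": 0,"ty": 0,"tz": 0.1,"ax": 0,"ay": 0,"az": 0},{"claw": 1,"tx": 0,"ty": 0,"tz": 0,"ax": 0,"ay": 0,"az": 0}]}}

```text
t: 29.83
position: [0.4356, -0.0812, 0.2787]
tool_rot: [0.254, -3.13, -0.0]
ft_force: [-2.6, -1.2, 2.8]
finger_gap: 0.0008
grasp_force: 1.4
```

Call:
{"method": "play_rows", "body": {"plan": [{"claw": 1,"tx": 0.1,"ty": 0,"tz": 0.3,"ax": 0,"ay": 0,"az": 0},{"claw": 1,"tx": 0.1,"ty": 0,"tz": 0.3,"ax": 0,"ay": 0,"az": 0},{"claw": 1,"tx": 0,"ty": 0,"tz": 0.3,"ax": 0,"ay": 0,"az": 0},{"claw": 1,"tx": 0,"ty": 0,"tz": 0,"ax": 0,"ay": 0,"az": 0},{"claw": 1,"tx": 0,"ty": 0,"tz": 0,"ax": 0,"ay": 0,"az": 0}]}}

```text
t: 30.25
position: [0.4358, -0.0811, 0.278]
tool_rot: [-0.254, 3.131, 0.0]
ft_force: [-2.7, -1.1, 3.3]
finger_gap: 0.0006
grasp_force: 1.3
```

Call:
{"method": "play_rows", "body": {"plan": [{"claw": 1,"tx": 0.1,"ty": 0,"tz": 0.3,"ax": 0,"ay": 0,"az": 0},{"claw": 1,"tx": 0,"ty": 0,"tz": 0.3,"ax": 0,"ay": 0,"az": 0},{"claw": 1,"tx": 0,"ty": 0,"tz": 0.3,"ax": 0,"ay": 0,"az": 0},{"claw": 1,"tx": 0,"ty": 0,"tz": 0,"ax": 0,"ay": 0,"az": 0},{"claw": 1,"tx": 0,"ty": 0,"tz": 0,"ax": 0,"ay": 0,"az": 0}]}}

```text
t: 30.67
position: [0.4358, -0.0811, 0.2771]
tool_rot: [-0.254, 3.131, 0.0]
ft_force: [-1.0, 0.2, 3.6]
finger_gap: 0.0004
grasp_force: 1.5
```

Call:
{"method": "play_rows", "body": {"plan": [{"claw": 1,"tx": 0,"ty": 0,"tz": 0.3,"ax": 0,"ay": 0,"az": 0},{"claw": 1,"tx": 0,"ty": 0,"tz": 0.3,"ax": 0,"ay": 0,"az": 0},{"claw": 1,"tx": 0,"ty": 0,"tz": 0.3,"ax": 0,"ay": 0,"az": 0},{"claw": 1,"tx": 0,"ty": 0,"tz": 0.1,"ax": 0,"ay": 0,"az": 0},{"claw": 1,"tx": 0,"ty": 0,"tz": 0,"ax": 0,"ay": 0,"az": 0}]}}

```text
t: 31.08
position: [0.4358, -0.0811, 0.2761]
tool_rot: [-0.254, 3.131, 0.0]
ft_force: [-1.9, -0.2, 3.4]
finger_gap: 0.0005
grasp_force: 1.5
```

Call:
{"method": "play_rows", "body": {"plan": [{"claw": 1,"tx": 0,"ty": 0,"tz": 0.3,"ax": 0,"ay": 0,"az": 0},{"claw": 1,"tx": 0,"ty": 0,"tz": 0.3,"ax": 0,"ay": 0,"az": 0},{"claw": 1,"tx": 0,"ty": 0,"tz": 0.3,"ax": 0,"ay": 0,"az": 0},{"claw": 1,"tx": 0,"ty": 0,"tz": 0.1,"ax": 0,"ay": 0,"az": 0},{"claw": 1,"tx": 0,"ty": 0,"tz": 0,"ax": 0,"ay": 0,"az": 0}]}}

```text
t: 31.5
position: [0.4359, -0.0811, 0.2751]
tool_rot: [-0.254, 3.131, 0.0]
ft_force: [-0.9, 0.0, 2.3]
finger_gap: 0.0005
grasp_force: 1.5
```

Call:
{"method": "play_rows", "body": {"plan": [{"claw": 1,"tx": 0,"ty": 0,"tz": 0.3,"ax": 0,"ay": 0,"az": 0},{"claw": 1,"tx": 0,"ty": 0,"tz": 0.3,"ax": 0,"ay": 0,"az": 0},{"claw": 1,"tx": 0,"ty": 0,"tz": 0.3,"ax": 0,"ay": 0,"az": 0},{"claw": 1,"tx": 0,"ty": 0,"tz": 0.1,"ax": 0,"ay": 0,"az": 0},{"claw": 1,"tx": 0,"ty": 0,"tz": 0,"ax": 0,"ay": 0,"az": 0}]}}

```text
t: 31.92
position: [0.4359, -0.0811, 0.2741]
tool_rot: [-0.254, 3.131, -0.0]
ft_force: [0.8, 0.3, 3.5]
finger_gap: 0.0006
grasp_force: 1.6
```

Call:
{"method": "play_rows", "body": {"plan": [{"claw": 1,"tx": 0,"ty": 0,"tz": 0.3,"ax": 0,"ay": 0,"az": 0},{"claw": 1,"tx": 0,"ty": 0,"tz": 0.3,"ax": 0,"ay": 0,"az": 0},{"claw": 1,"tx": 0,"ty": 0,"tz": 0.3,"ax": 0,"ay": 0,"az": 0},{"claw": 1,"tx": 0,"ty": 0,"tz": 0.1,"ax": 0,"ay": 0,"az": 0},{"claw": 1,"tx": 0,"ty": 0,"tz": 0,"ax": 0,"ay": 0,"az": 0}]}}

```text
t: 32.33
position: [0.4359, -0.0811, 0.2731]
tool_rot: [-0.254, 3.131, -0.0]
ft_force: [-0.0, 0.5, 2.2]
finger_gap: 0.0003
grasp_force: 1.6
```

Call:
{"method": "play_rows", "body": {"plan": [{"claw": 1,"tx": 0,"ty": 0,"tz": 0.3,"ax": 0,"ay": 0,"az": 0},{"claw": 1,"tx": 0,"ty": 0,"tz": 0.3,"ax": 0,"ay": 0,"az": 0},{"claw": 1,"tx": 0,"ty": 0,"tz": 0.3,"ax": 0,"ay": 0,"az": 0},{"claw": 1,"tx": 0,"ty": 0,"tz": 0.1,"ax": 0,"ay": 0,"az": 0},{"claw": 1,"tx": 0,"ty": 0,"tz": 0,"ax": 0,"ay": 0,"az": 0}]}}

```text
t: 32.75
position: [0.4359, -0.0812, 0.2721]
tool_rot: [-0.254, 3.131, -0.0]
ft_force: [1.5, 1.4, 3.4]
finger_gap: 0.0007
grasp_force: 1.6
```

Call:
{"method": "play_rows", "body": {"plan": [{"claw": 1,"tx": -0.1,"ty": 0,"tz": 0.3,"ax": 0,"ay": 0,"az": 0},{"claw": 1,"tx": -0.1,"ty": 0,"tz": 0.3,"ax": 0,"ay": 0,"az": 0},{"claw": 1,"tx": 0,"ty": 0,"tz": 0.2,"ax": 0,"ay": 0,"az": 0},{"claw": 1,"tx": 0,"ty": 0,"tz": 0.1,"ax": 0,"ay": 0,"az": 0},{"claw": 1,"tx": 0,"ty": 0,"tz": 0,"ax": 0,"ay": 0,"az": 0}]}}

```text
t: 33.17
position: [0.436, -0.0811, 0.2712]
tool_rot: [-0.254, 3.131, -0.0]
ft_force: [0.5, 1.2, 3.0]
finger_gap: 0.0005
grasp_force: 1.7
```

Call:
{"method": "play_rows", "body": {"plan": [{"claw": 1,"tx": 0,"ty": 0,"tz": 0.3,"ax": 0,"ay": 0,"az": 0},{"claw": 1,"tx": 0,"ty": 0,"tz": 0.3,"ax": 0,"ay": 0,"az": 0},{"claw": 1,"tx": 0,"ty": 0,"tz": 0.2,"ax": 0,"ay": 0,"az": 0},{"claw": 1,"tx": 0,"ty": 0,"tz": 0,"ax": 0,"ay": 0,"az": 0},{"claw": 1,"tx": 0,"ty": 0,"tz": 0,"ax": 0,"ay": 0,"az": 0}]}}

```text
t: 33.58
position: [0.4361, -0.0812, 0.2706]
tool_rot: [-0.254, 3.131, 0.0]
ft_force: [-0.4, 1.0, 5.4]
finger_gap: 0.0
grasp_force: 2.9
```

Call:
{"method": "play_rows", "body": {"plan": [{"claw": 1,"tx": 0,"ty": 0,"tz": -10,"ax": 0,"ay": 0,"az": 0},{"claw": 1,"tx": 0,"ty": 0,"tz": -25,"ax": 0,"ay": 0,"az": 0},{"claw": 1,"tx": 0,"ty": 0,"tz": -38,"ax": 0,"ay": 0,"az": 0},{"claw": 1,"tx": 0,"ty": 0,"tz": -38,"ax": 0,"ay": 0,"az": 0},{"claw": 1,"tx": 0,"ty": 0,"tz": -38,"ax": 0,"ay": 0,"az": 0}]}}

```text
t: 34.0
position: [0.4348, -0.0815, 0.4209]
tool_rot: [0.253, -3.129, 0.001]
ft_force: [0.5, -0.1, -0.3]
finger_gap: 0.0003
grasp_force: 0.0
```

Call:
{"method": "play_rows", "body": {"plan": [{"claw": 1,"tx": 0,"ty": 0,"tz": -30,"ax": 0,"ay": 0,"az": 0},{"claw": 1,"tx": 0,"ty": 0,"tz": 0,"ax": 0,"ay": 0,"az": 0},{"claw": 1,"tx": 0,"ty": 0,"tz": 0,"ax": 0,"ay": 0,"az": 0},{"claw": 1,"tx": 0,"ty": 0,"tz": 0,"ax": 0,"ay": 0,"az": 0},{"claw": 1,"tx": 0,"ty": 0,"tz": 0,"ax": 0,"ay": 0,"az": 0}]}}

```text
t: 34.42
position: [0.4352, -0.0811, 0.448]
tool_rot: [0.254, -3.128, -0.0]
ft_force: [0.1, 0.9, 0.5]
finger_gap: 0.0007
grasp_force: 0.0
```

Call:
{"method": "play_rows", "body": {"plan": [{"claw": 1,"tx": 0,"ty": 0,"tz": 0,"ax": 0,"ay": 0,"az": 0},{"claw": 1,"tx": 0,"ty": 0,"tz": 0,"ax": 0,"ay": 0,"az": 0},{"claw": 1,"tx": 0,"ty": 0,"tz": 0,"ax": 0,"ay": 0,"az": 0},{"claw": 1,"tx": 0,"ty": 0,"tz": 0,"ax": 0,"ay": 0,"az": 0},{"claw": 1,"tx": 0,"ty": 0,"tz": 0,"ax": 0,"ay": 0,"az": 0}]}}

```text
t: 34.83
position: [0.4359, -0.0811, 0.4491]
tool_rot: [0.254, -3.131, 0.0]
ft_force: [-0.4, -0.3, -0.2]
finger_gap: 0.0002
grasp_force: 0.0
```

Run:
```python
from h import *
a=save('scene','s3')
cv2.imwrite('pics/c4.png',cv2.resize(a[130:260,140:310],None,fx=4,fy=4,interpolation=2)[:,:,::-1])
```

```text
(no output)
```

View pics/c4.png

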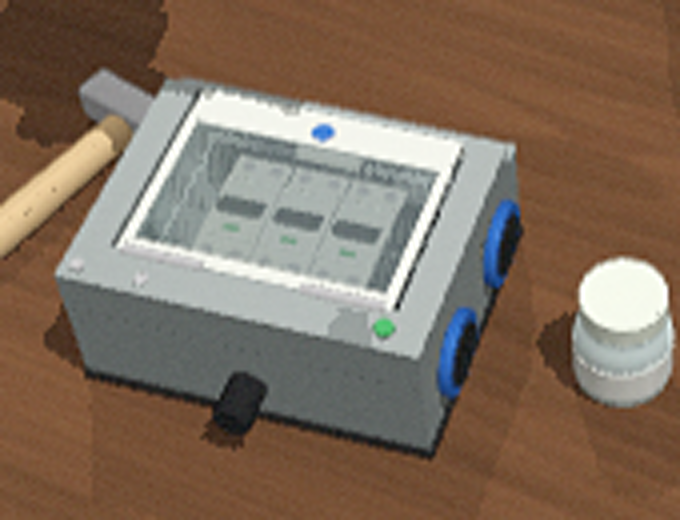

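The lid is shut, with its blue mark at crop (322,132), where it was at the start. All three toggles line up at (240,207), (298,218) and (355,232), so they are on, and nothing touches the lid.

```bash
python3 -c "
from plant import hand_in; print(hand_in())"
```

```text
the job is handed in; nothing more can be done
None
```

The right-hand breaker is switched back on with its two neighbours still on, and the lid is shut on its catch; I handed the job in at about 35 s, with measured forces staying below about 8 N.

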